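# Lock the reference plate in the card reader

### The arm

A 6-joint arm with a two-finger parallel gripper is mounted at the origin on the work surface. World frame = base frame: x ahead of the robot, y to its left, z up, the work surface at z = 0. Lengths are in m, angles in degrees, forces in N, time in s.
With the tool pointing down it reaches from about 0.4 to 0.825 m from the base axis. Payload 7 kg.
Tool frame: the origin (TCP) lies on the centre line of the jaws, within the pads' length; the fingertips stand 25 mm ahead of it and the grasp point (between the pads) lies 6 mm ahead of it; x points along the fingers, z is the direction in which the jaws open and shut, and the axes are right-handed (so a half turn about x gives the same grasp; the last joint's range is limited). The gripper opens to 88 mm and grips with 3 to 60 N. Pads are 19 mm wide; open, the fingers measure 130 mm over their backs; the gripper's body (78 mm by 193 mm) begins 47 mm behind the grasp point.
Start: joints at [16.507, 20.546, 0.682, 0, -70.136, -16.507], TCP at [0.675, -0, 0.252] pointing down, gripper open.
Joint ranges: [-176.03, 176.03], [-82.01, 121.73], [-58.28, 71.71], [-173.87, 95.51], [-174.79, -0.11], [-173.66, 173.66]. Speed limits (degrees/s): [136.94, 136.94, 172.46, 180, 180, 180].

### API

Orientations are given as [roll, pitch, yaw] about the fixed x, y, z axes, in that order (R = Rz(yaw) Ry(pitch) Rx(roll)).
In Python, from plant import ctrl gives the robot as it stands. The module is installed in compiled form; this text tells all that it offers.
- The arm moves only by the tool send_rows, never from a script. Its argument "deltas" is a list of rows, each an object of numbers: "dx", "dy", "dz": the shift along the tool's x, y, z in mm; "ax", "ay", "az": the turn, a rotation vector about the tool's x, y, z in units of 5 degrees (1.0 is 5 degrees); "fingers": the opening, from 0 (shut) to 1 (fully open). A call has 1 to 12 rows; each row shifts and turns the commanded pose from where the row before left it, along the tool's axes as they then stand; what a row does not reach is not made up. A row lasts 1/8 s, in which the tool goes at most 62.5 mm and 10.7 degrees, less where a joint would pass 70% of its speed; a pose out of reach is approached as far as the arm can. A call with a gripper value outside its range is refused whole. The fingers move at their own pace and stop on an object; the grip force is fixed at half the most. Time passes only in rows, so rows that do not move let the fingers close. It gives the time, the measured TCP pose, the force and the opening at its end, in the units of the state.
- ctrl.get_obs(): the state, without advancing time (a new reading comes with each control period).
- ctrl.snapshot(name): name is "scene" or "side" or "wrist"; returns a dict with "image" (400x640x3 uint8, blue, green, red), "fx", "fy", "cx", "cy" (pixels), "k1" (the pictures are not rectified: a ray, as slopes to the right and down, at radius r is drawn at 1 + k1 r^2 times it, then the intrinsics apply), "R" (3x3) and "t" (3): a world point X has camera coordinates R X + t; the wrist camera has in their place "hand_eye" (4x4, takes a point from camera to tool coordinates, whose origin is the TCP and whose axes are the tool frame's). Camera axes: x right, y down, z forward; pixel columns grow to the right and rows downward; lengths in m; the calibration is good to about 2 mm. A picture is of the moment at which its call begins: read the wrist's pose just before it. There is no depth.
- ctrl.close_job(): hands the job in, once; it reports no verdict.
The state is a dict: "clock": time; "joint_pos": joint angles; "qvel": joint speeds; "tau": joint torques, N m; "tool_pos": TCP position; "orientation": TCP orientation; "force": force on the tool from outside, world axes, zero at the start; "moment": the same for the moment, N m; "opening": finger opening in m.
Only numpy, scipy, OpenCV 4.12 (cv2) and the standard library are available. Lean on these libraries where they do the work, as an engineer would, in place of code of your own. Each camera call takes 0.05 s, during which the arm holds its last target.

### The job

Load the reader's reference plate: pull the reader's locking knob straight out until it snaps into its out position, take the thin plate from its dispenser tray (it can only be pinched once its end has been slid out over the tray's open lip) and lay it flat in the reader's bed, then push the knob fully home so that its bolt locks the plate in. Let go of everything; do not let the plate fall, and do not push or knock over the other things on the table.

Things in the scene. Friction and masses are not known exactly. Their poses are not given: they have to be found in the camera images.
- dock: The card reader, fixed: low olive and cream instrument, 170 (x) x 110 (y) mm. Origin: centre of its underside; its own -x is the front, z up. On a 20 mm high base, front to rear (mm): headstock with the knob (x -85 to -60, y +-40, top z 76); bed (x -60 to 38, y +-18, top z 50); rear stop (x 38 to 50, y +-30, top z 60); reader head (x 50 to 85, y +-50, top z 68).
- dock_bed (a point): Centre of the bed's top, at (-11, 0, 50) mm in the reader's frame, same axes. A rightly laid plate has the centre of its underside here, long side along x, with 4 mm play to front and rear and 3 mm to each side. The bed, a black pedestal 36 mm wide, is narrower than the plate: fingers holding its long edges pass down beside the bed's front half to z 20 mm.
- dock_guide (a point): Middle between the tops of the two aluminium side guides, at (11.5, 0, 58) mm in the reader's frame. The guides stand beside the rear half of the bed only: x -12 to 35 mm, from y 33 to 39 mm on either side, top z 58 mm. Fingers that hold the plate must be in front of them (reader's x -58 to -14 mm).
- knob (a joint): Travel of the locking knob in m: 0 fully in (locked; so it starts), 0.022 fully out; it slides along the reader's -x. Over-centre detent: 4 to 5 N start it, past mid-travel it snaps to the other end and stays. In, its steel bolt (12 mm wide, underside at the reader's z 56 mm) reaches 16 mm over the bed from the headstock and bars the plate from being laid in; out, it is clear of the bed.
- knob_grip (a point): Centre of the knob's head, moving with it, axes as the reader's. The head is a black disc 30 mm in diameter, its axis level along the reader's x, 20 mm thick (+-10 mm about this point); behind it (+x) a 12 mm shaft, 22 mm of it open when the knob is in. When in it is at (-117, 0, 61) mm of the reader.
- tray: Aluminium dispenser tray, fixed, 180 (x) x 78 (y) mm. Origin: centre of its underside, z up; open at its own -x end. Two ledges (y 23 to 33 mm on either side, top z 45 mm) carry the plate by its long edges; between them an open slot 46 mm wide, bottom at z 6 mm. Side walls (y 33 to 39 mm on either side) and rear wall (x 84 to 90 mm) rise to z 55 mm.
- tray_lip (a point): Middle of the open lip, at (-90, 0, 45) mm in the tray's frame, axes as the tray's: the ledges end here and beyond it (-x) all is open down to the table.
- plate: Thin stiff dark grey reference plate, 90 (x) x 60 (y) x 3 mm, about 45 g, three pale fields on top. Origin: centre of its underside. It starts on the tray's ledges, long side along the tray, wholly inside, at least 45 mm free behind it: a closed gripper dipped into the slot behind it can push its rear edge. It tips off the lip when more than 45 mm overhangs.
- tall_bottle: Bystander: white bottle, 52 mm diameter, 150 mm high, standing; origin at its foot.
- dropper: Bystander: small white bottle, 30 mm diameter, 75 mm high, standing; origin at its foot.
- buffer_bottle: Bystander: amber bottle, 44 mm diameter, 120 mm high, standing; origin at its foot.
- specimen_jar: Bystander: clear jar with a lid, 60 mm diameter, 75 mm high, standing; origin at its foot.
- cassettes: Bystander: pile of three white test cassettes, 72 x 21 x 18 mm, flat on the table; origin at the centre of its underside.
- slide_rack: Bystander: olive slotted slide rack, 90 x 50 x 36 mm; origin at the centre of its underside.
- marker: Bystander: white marker pen with a blue cap lying on the table, 135 x 13 x 13 mm; origin at its underside's centre.
Mind the look-alikes: they are no part of the job. Of the things shaped like the plate, the grey one is meant.

How it is judged (in metres and radians):
On the way, in this order (a step that is already met when the one before it is completed fails the run):
1. the knob is pulled out to its detent (18 mm or more) (value of joint knob above 0.018 m), for 0.2 s.
2. the plate lies in the bed while the knob is still out (x of plate in the frame of dock_bed between -0.007 and 0.007 m and y of plate in the frame of dock_bed between -0.007 and 0.007 m and z of plate in the frame of dock_bed between -0.003 and 0.003 m and angle between the x axis of plate and the x axis of dock, either way round below 0.17 rad and value of joint knob above 0.018 m), for 0.2 s.
3. the knob is pushed home over the plate (x of plate in the frame of dock_bed between -0.007 and 0.007 m and y of plate in the frame of dock_bed between -0.007 and 0.007 m and z of plate in the frame of dock_bed between -0.003 and 0.003 m and angle between the x axis of plate and the x axis of dock, either way round below 0.17 rad and value of joint knob below 0.003 m), for 0.2 s.
At the end, for the whole second after the job is handed in: The plate lies flat and at rest in the reader's bed (centre within 7 mm along and across, 3 mm in height, long side within 0.17 rad of the reader's) and the knob is fully in (within 3 mm), the bolt over the plate (all of step 3 and linear speed of plate below 0.02 m/s); the robot touches nothing.
It fails at once if the plate falls off (its centre below 30 mm above the table) (height (world z) of plate below 0.03 m).
It fails at once if a bottle, jar, rack, cassette pile or marker is shifted by more than 30 mm (distance of any of tall_bottle, dropper, buffer_bottle, specimen_jar, cassettes, slide_rack, marker from where it was at the start of the episode above 0.03 m).
It fails at once if a bottle or the jar is tipped by more than 0.5 rad (angle between any of tall_bottle, dropper, buffer_bottle, specimen_jar's own z axis and vertical above 0.5 rad).
It also fails if it takes over 61 s, if anything falls off the work surface, if the arm or the gripper's body presses on something with over 40 N, if the wrist force passes 120 N, or if a joint passes its speed limit or range.

## Working session

There is one attempt and no reset: what is moved stays moved. The work goes in short steps, Python scripts to look and compute and a tool call to move; the robot and the scene stay as the last step left them, time stands still between calls to the robot, and variables do not carry over. Pictures are saved under pics/ and viewed, and the job is handed in when it is done.

Besides the shell and the picture viewer there is one more tool, called after ">>>" as name(argument=value, ...), one argument or row to a line, values as JSON. send_rows: Moves the arm, as the interface text tells. Its arguments: {"type":"object","properties":{"deltas":{"type":"array","items":{"type":"object","properties":{"dx":{"type":"number"},"dy":{"type":"number"},"dz":{"type":"number"},"ax":{"type":"number"},"ay":{"type":"number"},"az":{"type":"number"},"fingers":{"type":"number"}}}}},"required":["deltas"]}

```bash
mkdir -p pics
cat > h.py <<'E'
import numpy as np, cv2
from plant import ctrl
from scipy.spatial.transform import Rotation as Ro
def snap(n,fn):
    o=ctrl.get_obs(); s=ctrl.snapshot(n); cv2.imwrite('pics/'+fn,s['image']); 
    if n=='wrist':
        T=np.eye(4);T[:3,:3]=Ro.from_euler('xyz',o['orientation'],degrees=True).as_matrix();T[:3,3]=o['tool_pos']
        M=T@np.array(s['hand_eye']);s['R']=M[:3,:3].T;s['t']=-M[:3,:3].T@M[:3,3]
    import pickle; pickle.dump(s,open('pics/'+fn+'.pkl','wb'))
    return s
def load(fn):
    import pickle; return pickle.load(open('pics/'+fn+'.pkl','rb'))
def proj(s,P):
    P=np.atleast_2d(P)@np.array(s['R']).T+np.array(s['t']).ravel(); a=P[:,:2]/P[:,2:]
    a=a*(1+s['k1']*(a**2).sum(1,keepdims=True)); return a*[s['fx'],s['fy']]+[s['cx'],s['cy']]
def ray(s,uv):
    uv=np.atleast_2d(np.array(uv,float)); d=(uv-[s['cx'],s['cy']])/[s['fx'],s['fy']]; a=d.copy()
    for _ in range(30): a=d/(1+s['k1']*(a**2).sum(1,keepdims=True))
    R=np.array(s['R']);v=np.c_[a,np.ones(len(a))]@R; c=-R.T@np.array(s['t']).ravel(); return c,v
def atz(s,uv,z):
    c,v=ray(s,uv); return c+v*((z-c[2])/v[:,2:])
E
python3 - <<'E'
from h import *
o=ctrl.get_obs();print(o)
for n in ['scene','side','wrist']:
    s=snap(n,n+'0.png');print(n,-np.array(s['R']).T@np.array(s['t']).ravel(),s['fx'],s['k1'],s['R'])
E
```

```text
{'clock': 0.0, 'joint_pos': array([ 1.65071989e+01,  2.05906940e+01,  6.34599149e-01, -2.10245898e-02,
       -7.01346810e+01, -1.65074363e+01]), 'qvel': array([ 0.02154258, -0.06361101,  0.02075016,  0.01575826, -0.00348593,
        0.09214515]), 'tau': array([-8.00930356e-04, -5.82726967e+01,  2.93058443e+01,  6.99745238e+00,
        6.93249181e-03, -2.06530804e-04]), 'tool_pos': array([ 6.74561953e-01, -1.14100371e-05,  2.50634433e-01]), 'orientation': array([   4.22577844,   89.90709671, -175.78161899]), 'force': array([-0.10553773,  0.44012423, -0.24439308]), 'moment': array([0.03104599, 0.01505281, 0.01186302]), 'opening': 0.08782745448293987}
scene [ 1.34630787 -0.49171102  0.6767827 ] 406.48005277624446 -0.00907024699693133 [[ 0.53457768  0.84479682  0.0233461 ]
 [ 0.48875383 -0.28650544 -0.82403539]
 [-0.68945369  0.45192143 -0.56605709]]
side [ 0.1650642  -0.53061298  0.61214928] 362.56898107476235 -0.05969041075187589 [[ 0.773712   -0.63329535 -0.01751383]
 [-0.40284326 -0.470451   -0.7851071 ]
 [ 0.48896528  0.61450212 -0.61911235]]
wrist [ 0.67533726 -0.07736544  0.38355062] 305.6042947930943 -0.05573399893071185 [[-0.99999682  0.00124163  0.0021947 ]
 [ 0.00183047  0.95606294  0.29315576]
 [-0.00173428  0.29315884 -0.95606218]]
```

View pics/scene0.png

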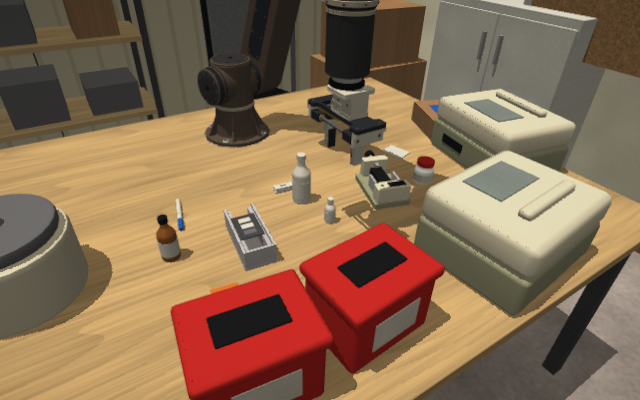

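View pics/side0.png

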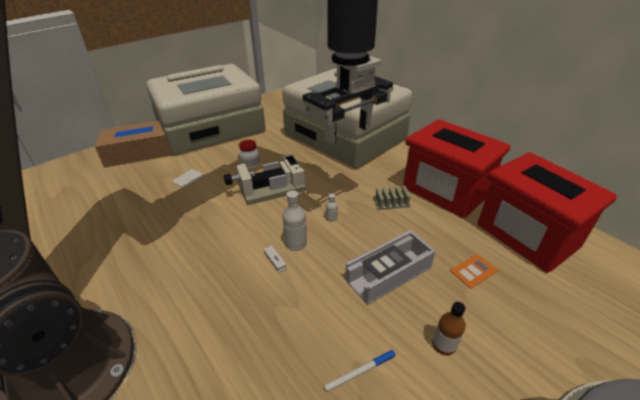

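View pics/wrist0.png

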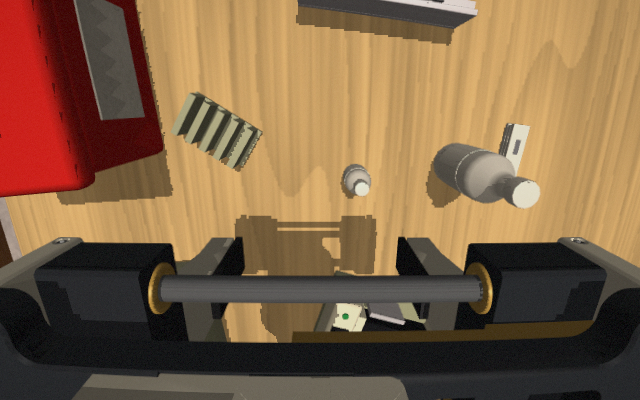

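Run:
```python
from h import *
def crop(fn,x0,y0,w,h,k,out):
    im=cv2.imread('pics/'+fn)[y0:y0+h,x0:x0+w]; im=cv2.resize(im,None,fx=k,fy=k,interpolation=cv2.INTER_CUBIC); cv2.imwrite('pics/'+out,im)
crop('scene0.png',350,145,95,70,8,'c1.png')
crop('scene0.png',215,195,70,75,8,'c2.png')
crop('side0.png',215,135,100,75,8,'c3.png')
crop('side0.png',335,225,110,80,7,'c4.png')
s=load('scene0.png');print(atz(s,[[385,190],[250,235]],0.03))
s=load('side0.png');print(atz(s,[[270,185],[390,265]],0.03))
o=ctrl.get_obs();print(Ro.from_euler('xyz',o['orientation'],degrees=True).as_matrix().round(3))
```

```text
[[ 0.62499712  0.1991618   0.03      ]
 [ 0.61199826 -0.21745383  0.03      ]]
[[ 0.56961624  0.19128448  0.03      ]
 [ 0.60235368 -0.21980087  0.03      ]]
[[-0.001 -0.    -1.   ]
 [-0.    -1.     0.   ]
 [-1.     0.     0.001]]
```

View pics/c1.png

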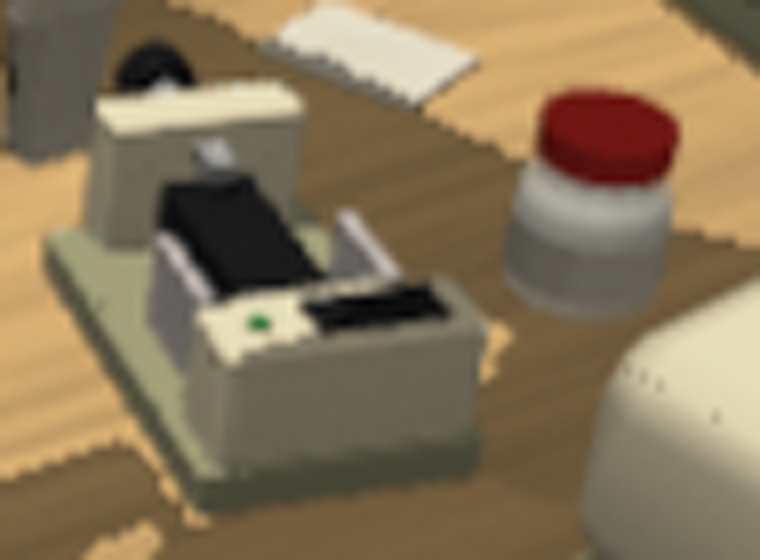

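View pics/c2.png

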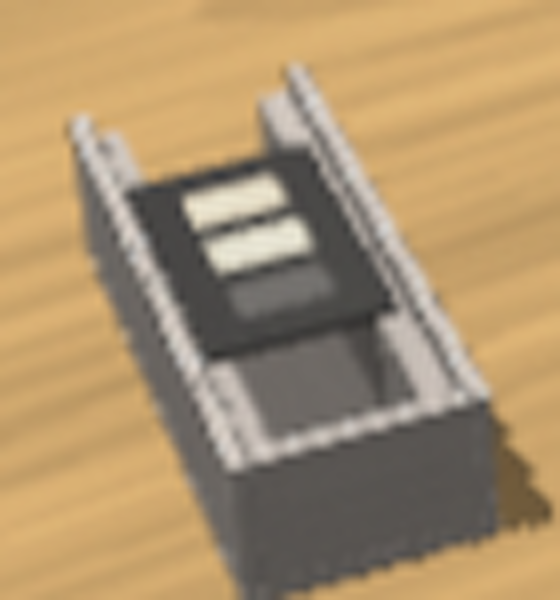

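View pics/c3.png

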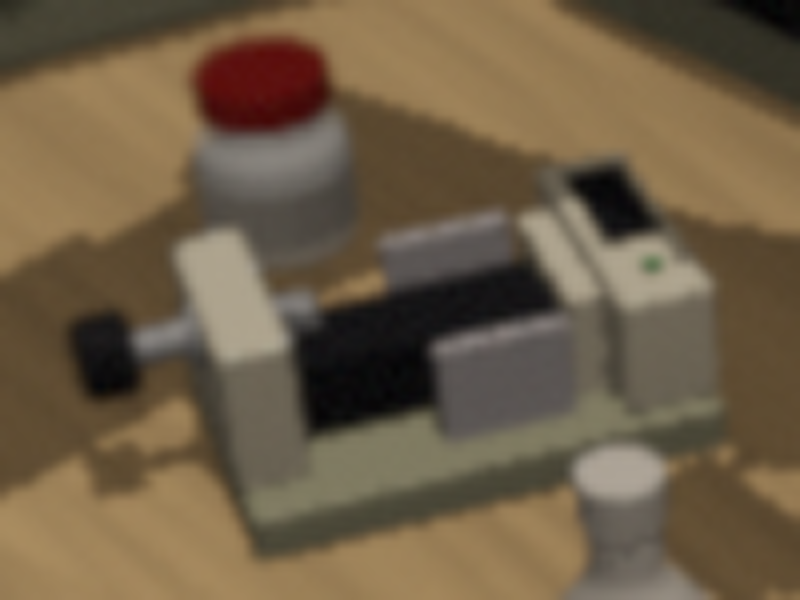

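View pics/c4.png

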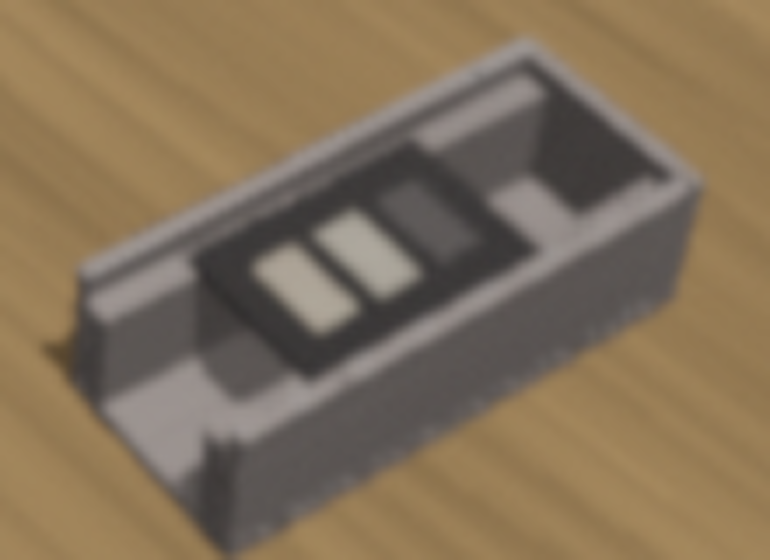

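```bash
cat > fit.py <<'E'
from h import *
from scipy.optimize import least_squares
S=load('scene0.png');D=load('side0.png')
def fit(obs,x0,dof=3):
    # obs list (cam,k,ox,oy,[(X,px)])
    def res(p):
        out=[];c,s_=np.cos(p[2]),np.sin(p[2]);R=np.array([[c,-s_,0],[s_,c,0],[0,0,1]])
        z=p[3] if dof==4 else 0
        for cam,k,ox,oy,L in obs:
            P=np.array([a for a,_ in L])/1000@R.T+[p[0],p[1],z]
            q=np.array([b for _,b in L])/k+[ox,oy]
            out.append(proj(cam,P)-q+0.5-0.5/k)
        return np.concatenate(out)
    r=least_squares(lambda p:res(p).ravel(),x0,loss='soft_l1')
    return r.x,res(r.x)
dock=[(S,8,350,145,[((-60,-40,76),(103,133)),((-60,40,76),(302,120)),((-85,-40,76),(95,95)),((-85,40,76),(293,82)),((85,-50,68),(228,365)),((85,50,68),(485,330)),((50,50,68),(437,278)),((50,-50,68),(198,310)),((85,-55,0),(205,508)),((85,55,0),(475,470)),((-85,-55,20),(45,235))]),
(D,8,215,135,[((-85,-40,76),(225,357)),((-60,-40,76),(290,340)),((-85,40,76),(178,240)),((-60,40,76),(237,230)),((-85,-55,20),(262,520)),((-85,-55,0),(265,555)),((85,-55,20),(722,402)),((50,-50,68),(625,300)),((85,-50,68),(712,280)),((50,50,68),(540,175)),((85,50,68),(625,160)),((-12,-39,58),(432,345)),((35,-39,58),(572,318))])]
tray=[(S,8,215,195,[((90,-39,55),(235,465)),((90,39,55),(490,397)),((-90,-39,55),(75,120)),((-90,39,55),(297,65)),((90,-39,0),(245,598)),((90,39,0),(492,530))]),
(D,7,335,225,[((90,-39,55),(700,182)),((90,39,55),(528,40)),((-90,39,55),(82,270)),((-90,-39,55),(222,437)),((-90,-39,0),(232,553)),((90,-39,0),(672,300))])]
plate=[(S,8,215,195,[((45,-30,48),(213,357)),((45,30,48),(393,303)),((-45,-30,48),(130,190)),((-45,30,48),(305,148))]),
(D,7,335,225,[((-45,-30,48),(310,380)),((45,-30,48),(540,250)),((45,30,48),(412,143)),((-45,30,48),(195,258))])]
if __name__=='__main__':
  for n,o,x0 in [('dock',dock,[.6,.2,0]),('tray',tray,[.6,-.22,0]),('plate',plate,[.6,-.22,0])]:
   for sub in (o,o[:1],o[1:]):
    x,r=fit(sub,x0);print(n,x[:2].round(4),np.degrees(x[2]).round(2),np.abs(r).max(),np.sqrt((r**2).mean()))
    if sub is o: print(r.round(1).tolist())
E
python3 fit.py
```

```text
dock [0.5893 0.2163] -17.43 2.184565285399515 0.925112527265418
[[1.1, -0.4], [0.9, -1.6], [-0.7, 0.4], [-1.1, -0.7], [-0.3, -0.7], [1.2, -0.8], [1.9, -0.8], [-1.1, -0.6], [-1.5, 1.7], [0.6, 1.4], [-0.4, -0.8], [-0.5, 0.1], [0.7, 0.1], [-0.9, -0.3], [0.6, -1.0], [-0.9, -0.1], [-0.2, 1.3], [1.1, -0.0], [-0.2, 0.3], [1.1, -0.0], [-0.5, -1.6], [0.2, -2.2], [1.1, 0.8], [0.2, 0.3]]
dock [0.5907 0.2151] -17.38 2.1411911339928906 1.0359689404231263
dock [0.589  0.2165] -17.45 2.182889710362929 0.8172157455245755
tray [ 0.6042 -0.2172] -7.09 2.233808402269785 0.9319038335804998
[[-1.1, 0.1], [0.0, -0.7], [-1.0, -0.7], [0.7, -0.8], [-0.3, 1.2], [0.7, 0.2], [0.8, -0.8], [-0.2, -1.3], [-1.5, -1.3], [2.2, 0.3], [-1.1, 1.1], [0.2, -0.2]]
tray [ 0.6046 -0.2172] -6.86 1.2912144354111774 0.7110959228083887
tray [ 0.6036 -0.2174] -7.4 1.8522700732286645 1.0729678101532196
plate [ 0.5933 -0.2164] -6.6 1.6744920863768746 0.8701861972191725
[[-1.1, -0.0], [0.7, 0.1], [-1.0, -0.5], [0.1, -1.0], [0.6, 0.3], [1.0, -0.0], [-0.1, -1.7], [-1.7, -1.0]]
plate [ 0.5948 -0.216 ] -6.08 1.2118236769128998 0.633247781841651
plate [ 0.5921 -0.217 ] -6.74 1.8493808915424828 0.9492748151425731
```

Run:
```python
from h import *
def crop(fn,x0,y0,w,h,k,out):
    im=cv2.imread('pics/'+fn)[y0:y0+h,x0:x0+w]; im=cv2.resize(im,None,fx=k,fy=k,interpolation=cv2.INTER_CUBIC); cv2.imwrite('pics/'+out,im)
crop('side0.png',290,50,120,100,6,'c5.png')
crop('scene0.png',300,80,100,85,7,'c6.png')
s=load('scene0.png');d=load('side0.png')
print('S jar,tall,drop,amber,marker',atz(s,[[423,182],[301,202],[330,222],[170,259],[180,215]],0.0).round(3).tolist())
print('D tall,drop,amber,rack,cass,jar,marker',atz(d,[[295,248],[332,218],[446,350],[393,203],[275,258],[249,165],[360,370]],0.0).round(3).tolist())
```

```text
S jar,tall,drop,amber,marker [[0.617, 0.364, 0.0], [0.517, -0.019, 0.0], [0.638, 0.002, -0.0], [0.563, -0.403, 0.0], [0.404, -0.333, 0.0]]
D tall,drop,amber,rack,cass,jar,marker [[0.495, -0.024, 0.0], [0.632, 0.001, 0.0], [0.549, -0.408, 0.0], [0.797, -0.059, 0.0], [0.441, -0.02, 0.0], [0.6, 0.363, 0.0], [0.405, -0.334, 0.0]]
```

View pics/c5.png

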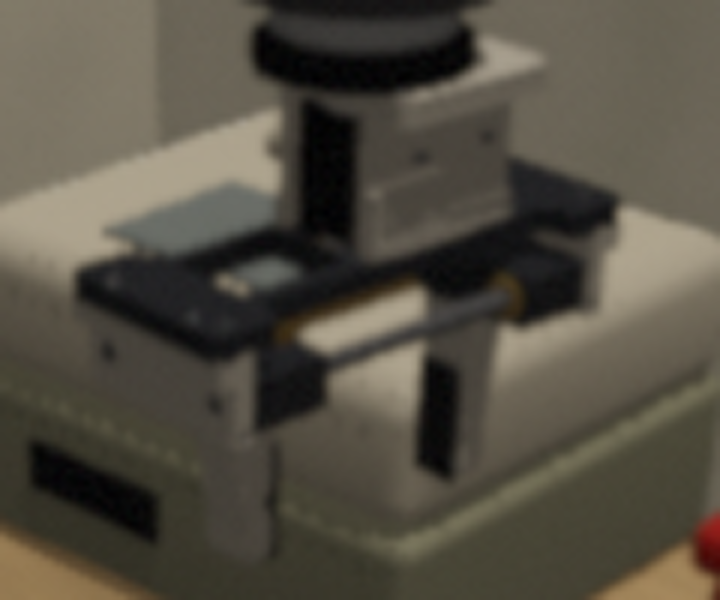

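View pics/c6.png

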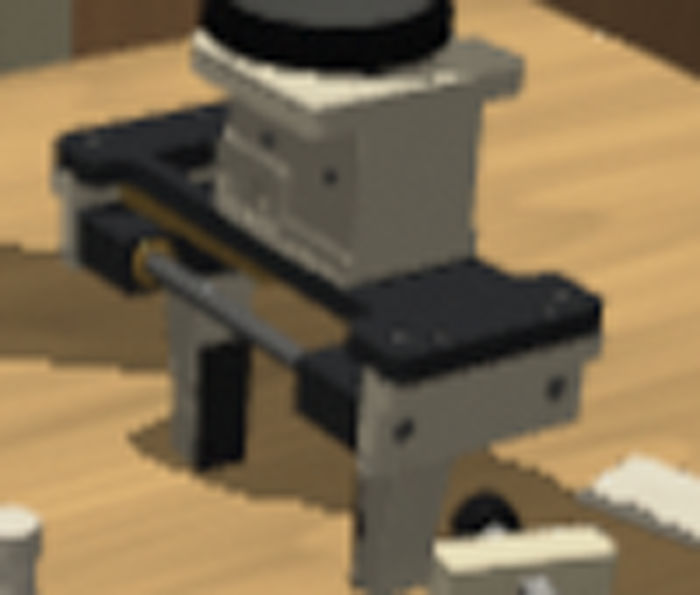

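```bash
cat >> h.py <<'E'
def frame(yaw): # yaw deg of tool y axis, pointing down
    a=np.radians(yaw); y=np.array([np.cos(a),np.sin(a),0]); x=np.array([0,0,-1.]); return np.c_[x,y,np.cross(x,y)]
def state():
    o=ctrl.get_obs(); R=Ro.from_euler('xyz',o['orientation'],degrees=True).as_matrix()
    return np.array(o['tool_pos']),R,np.degrees(np.arctan2(R[1,1],R[0,1]))%360,o
def plan(p1,yaw1,n,p0=None,yaw0=None):
    p,R,yw,o=state(); p0=p if p0 is None else np.array(p0); yaw0=yw if yaw0 is None else yaw0
    dy=(yaw1-yaw0+180)%360-180
    print('from',p0.round(4),round(yaw0,2),'tilt',np.degrees(np.arccos(-R[2,0])).round(2),'to',p1,yaw1)
    for i in range(n):
        d=frame(yaw0+dy*i/n).T@((np.array(p1)-p0)/n)*1000
        print(dict(dx=d[0].round(1),dy=d[1].round(1),dz=d[2].round(1),ax=round(-dy/n/5,3)))
def dockpt(P,d):
    a=d[2];P=np.array(P)/1000.;return np.array([d[0]+np.cos(a)*P[0]-np.sin(a)*P[1],d[1]+np.sin(a)*P[0]+np.cos(a)*P[1],P[2]])
E
python3 - <<'E'
from h import *
plan([.478,.251,.20],342.5,10,[.675,0,.252],270)
d=load('side0.png')
print('red boxes',atz(d,[[455,208],[408,178],[483,222],[550,262]],0.0).round(3).tolist())
E
```

```text
from [0.675 0.    0.252] 270 tilt 0.07 to [0.478, 0.251, 0.2] 342.5
{'dx': np.float64(5.2), 'dy': np.float64(-25.1), 'dz': np.float64(19.7), 'ax': -1.45}
{'dx': np.float64(5.2), 'dy': np.float64(-27.4), 'dz': np.float64(16.4), 'ax': -1.45}
{'dx': np.float64(5.2), 'dy': np.float64(-29.2), 'dz': np.float64(12.8), 'ax': -1.45}
{'dx': np.float64(5.2), 'dy': np.float64(-30.6), 'dz': np.float64(9.0), 'ax': -1.45}
{'dx': np.float64(5.2), 'dy': np.float64(-31.5), 'dz': np.float64(5.1), 'ax': -1.45}
{'dx': np.float64(5.2), 'dy': np.float64(-31.9), 'dz': np.float64(1.0), 'ax': -1.45}
{'dx': np.float64(5.2), 'dy': np.float64(-31.8), 'dz': np.float64(-3.0), 'ax': -1.45}
{'dx': np.float64(5.2), 'dy': np.float64(-31.1), 'dz': np.float64(-7.0), 'ax': -1.45}
{'dx': np.float64(5.2), 'dy': np.float64(-30.0), 'dz': np.float64(-10.8), 'ax': -1.45}
{'dx': np.float64(5.2), 'dy': np.float64(-28.4), 'dz': np.float64(-14.5), 'ax': -1.45}
red boxes [[0.907, -0.181, 0.0], [0.921, -0.009, 0.0], [0.913, -0.261, 0.0], [0.907, -0.436, 0.0]]
```

>>> send_rows(
  deltas=[
    {"dx": 5,"dy": -25,"dz": 20,"ax": -1.45,"fingers": 1},
    {"dx": 5,"dy": -27,"dz": 16,"ax": -1.45,"fingers": 1},
    {"dx": 5,"dy": -29,"dz": 13,"ax": -1.45,"fingers": 1},
    {"dx": 5,"dy": -31,"dz": 9,"ax": -1.45,"fingers": 1},
    {"dx": 5,"dy": -31,"dz": 5,"ax": -1.45,"fingers": 1},
    {"dx": 5,"dy": -32,"dz": 1,"ax": -1.45,"fingers": 1},
    {"dx": 5,"dy": -32,"dz": -3,"ax": -1.45,"fingers": 1},
    {"dx": 5,"dy": -31,"dz": -7,"ax": -1.45,"fingers": 1},
    {"dx": 5,"dy": -30,"dz": -11,"ax": -1.45,"fingers": 1},
    {"dx": 5,"dy": -28,"dz": -15,"ax": -1.45,"fingers": 1},
    {"fingers": 1},
  ],
)

```text
validation failed for argument at $.de...
```

Run:
```python
from h import *
p,R,y,o=state();print(p,y,R.round(3).tolist(),o['clock'],o['joint_pos'])
snap('wrist','w1.png');snap('side','s1.png')
```

```text
[ 6.74668535e-01 -1.40230029e-05  2.50846366e-01] 269.99472830057636 [[-0.001, -0.0, -1.0], [-0.0, -1.0, 0.0], [-1.0, 0.0, 0.001]] 0.15 [ 1.65076396e+01  2.05818418e+01  6.46643373e-01 -1.45090355e-02
 -7.01358022e+01 -1.65079772e+01]
```

View pics/w1.png

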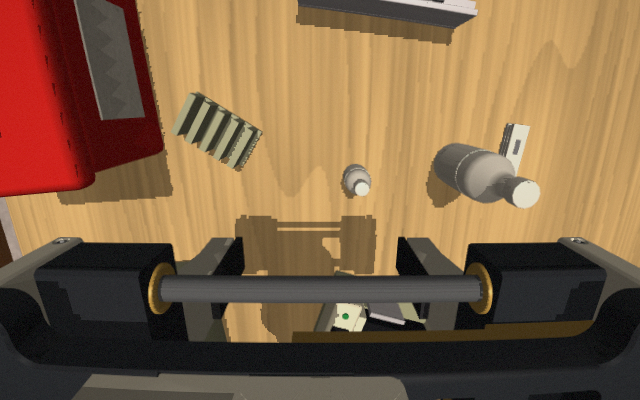

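View pics/s1.png

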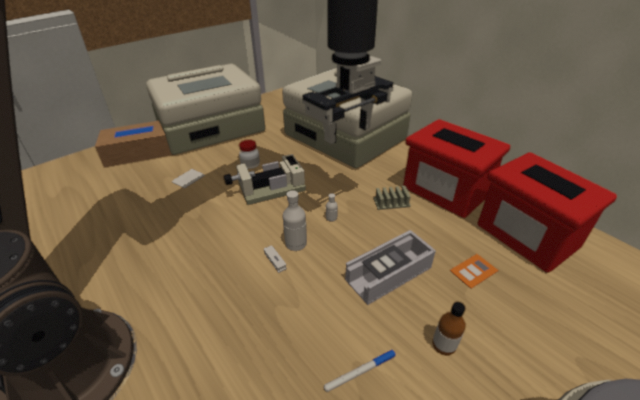

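The call was refused, and the pictures are unchanged. I'll try a single row with all the fields filled in.

>>> send_rows(
  deltas=[
    {"dx": 5,"dy": -25,"dz": 20,"ax": -1.45,"ay": 0,"az": 0,"fingers": 1},
  ],
)

```text
clock: 0.38
tool_pos: [0.6555, 0.0241, 0.246]
orientation: [72.7, 90.0, -100.1]
force: [0.4, 0.1, -0.4]
opening: 0.0875
```

>>> send_rows(
  deltas=[
    {"dx": 5,"dy": -27,"dz": 16,"ax": -1.45,"ay": 0,"az": 0,"fingers": 1},
    {"dx": 5,"dy": -29,"dz": 13,"ax": -1.45,"ay": 0,"az": 0,"fingers": 1},
    {"dx": 5,"dy": -31,"dz": 9,"ax": -1.45,"ay": 0,"az": 0,"fingers": 1},
    {"dx": 5,"dy": -31,"dz": 5,"ax": -1.45,"ay": 0,"az": 0,"fingers": 1},
    {"dx": 5,"dy": -32,"dz": 1,"ax": -1.45,"ay": 0,"az": 0,"fingers": 1},
    {"dx": 5,"dy": -32,"dz": -3,"ax": -1.45,"ay": 0,"az": 0,"fingers": 1},
    {"dx": 5,"dy": -31,"dz": -7,"ax": -1.45,"ay": 0,"az": 0,"fingers": 1},
    {"dx": 5,"dy": -30,"dz": -11,"ax": -1.45,"ay": 0,"az": 0,"fingers": 1},
    {"dx": 5,"dy": -28,"dz": -15,"ax": -1.45,"ay": 0,"az": 0,"fingers": 1},
    {"dx": 0,"dy": 0,"dz": 0,"ax": 0,"ay": 0,"az": 0,"fingers": 1},
  ],
)

```text
clock: 1.62
tool_pos: [0.4776, 0.252, 0.2013]
orientation: [-61.4, 90.0, -168.7]
force: [-0.2, -0.4, -0.2]
opening: 0.0877
```

Run:
```python
from h import *
p,R,y,o=state();print(p,y,R.round(3).tolist(),o['clock'],o['joint_pos'])
snap('wrist','w2.png');snap('side','s2.png')
```

```text
[0.47755121 0.25203453 0.20134809] 342.7066814894356 [[-0.0, 0.955, -0.297], [-0.0, -0.297, -0.955], [-1.0, -0.0, 0.0]] 1.625 [ 4.86194178e+01  1.01685666e+01 -2.05065747e+01 -1.62011945e-02
 -5.93431340e+01  2.40955287e+01]
```

View pics/w2.png

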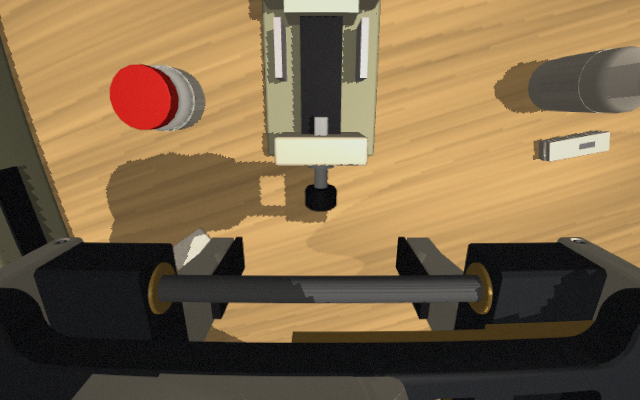

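View pics/s2.png

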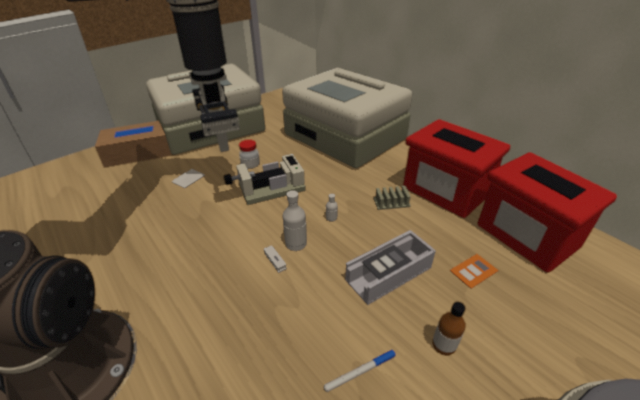

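Run:
```python
from h import *
def crop(fn,x0,y0,w,h,k,out):
    im=cv2.imread('pics/'+fn)[y0:y0+h,x0:x0+w]; im=cv2.resize(im,None,fx=k,fy=k,interpolation=cv2.INTER_CUBIC); cv2.imwrite('pics/'+out,im)
crop('w2.png',240,0,160,220,3.6,'c7.png') if 0 else crop('w2.png',250,0,140,215,2.79,'c7.png')
crop('w2.png',250,105,140,110,5.5,'c8.png')
```

```text
(no output)
```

View pics/c8.png

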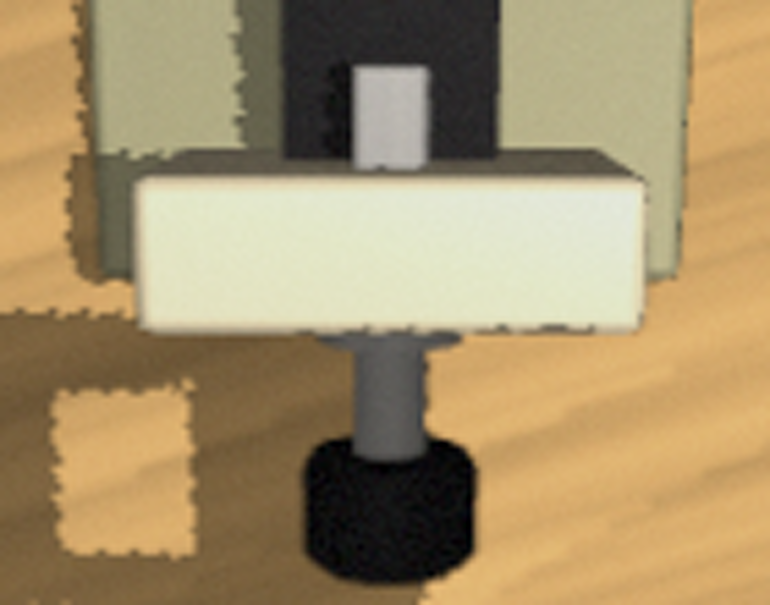

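Run:
```python
from fit import *
W=load('w2.png')
w=[(W,5.5,250,105,[((-60,40,76),(135,180)),((-60,-40,76),(645,180)),((-85,40,76),(143,332)),((-85,-40,76),(640,330)),((-85,-55,20),(680,275)),((-85,55,20),(98,278))])]
for o in (w,w+dock):
    x,r=fit(o,[.589,.216,-.3]);print(x[:2].round(4),np.degrees(x[2]).round(2),r[:6].round(1).tolist())
    print('knob',dockpt([-117,0,61],x))
```

```text
[0.589  0.2194] -17.12 [[-1.7, -1.3], [1.6, -1.7], [-1.8, 0.7], [1.3, 0.7], [0.5, 0.6], [-0.3, 0.5]]
knob [0.47716    0.25380796 0.061     ]
[0.5888 0.2181] -17.6 [[-0.8, -2.0], [2.5, -1.6], [-1.2, -0.0], [2.0, 0.7], [1.0, 0.8], [0.2, -0.2]]
knob [0.47731872 0.25343226 0.061     ]
```

Run:
```python
from h import *
plan([.4772,.2535,.067],342.5,4)
```

```text
from [0.4786 0.251  0.2016] 342.5 tilt 0.01 to [0.4772, 0.2535, 0.067] 342.5
{'dx': np.float64(33.7), 'dy': np.float64(-0.5), 'dz': np.float64(-0.5), 'ax': np.float64(0.0)}
{'dx': np.float64(33.7), 'dy': np.float64(-0.5), 'dz': np.float64(-0.5), 'ax': np.float64(0.0)}
{'dx': np.float64(33.7), 'dy': np.float64(-0.5), 'dz': np.float64(-0.5), 'ax': np.float64(0.0)}
{'dx': np.float64(33.7), 'dy': np.float64(-0.5), 'dz': np.float64(-0.5), 'ax': np.float64(0.0)}
```

>>> send_rows(
  deltas=[
    {"dx": 34,"dy": -0.5,"dz": -0.5,"ax": 0,"ay": 0,"az": 0,"fingers": 1},
    {"dx": 34,"dy": -0.5,"dz": -0.5,"ax": 0,"ay": 0,"az": 0,"fingers": 1},
    {"dx": 34,"dy": -0.5,"dz": -0.5,"ax": 0,"ay": 0,"az": 0,"fingers": 1},
    {"dx": 33,"dy": -0.5,"dz": -0.5,"ax": 0,"ay": 0,"az": 0,"fingers": 1},
    {"dx": 0,"dy": 0,"dz": 0,"ax": 0,"ay": 0,"az": 0,"fingers": 1},
    {"dx": 0,"dy": 0,"dz": 0,"ax": 0,"ay": 0,"az": 0,"fingers": 0.15},
    {"dx": 0,"dy": 0,"dz": 0,"ax": 0,"ay": 0,"az": 0,"fingers": 0.15},
    {"dx": 0,"dy": 0,"dz": 0,"ax": 0,"ay": 0,"az": 0,"fingers": 0.15},
  ],
)

```text
clock: 2.72
tool_pos: [0.4779, 0.2538, 0.0677]
orientation: [154.1, 89.9, 46.6]
force: [0.1, 0.3, -1.0]
opening: 0.0633
```

Run:
```python
from h import *
p,R,y,o=state();print(p,y,o['force'],o['opening'],o['clock'])
snap('wrist','w3.png')
```

```text
[0.47787118 0.25375183 0.06774162] 342.4973675022276 [ 0.058812    0.27151546 -0.97911665] 0.06327886401527262 2.725
```

View pics/w3.png

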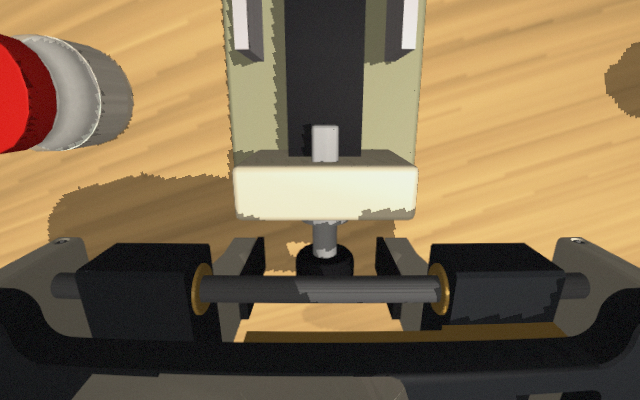

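>>> send_rows(
  deltas=[
    {"dx": 0,"dy": 0,"dz": 2.5,"ax": 0,"ay": 0,"az": 0,"fingers": 0.15},
    {"dx": 0,"dy": 0,"dz": 0,"ax": 0,"ay": 0,"az": 0,"fingers": 0.15},
    {"dx": 0,"dy": 0,"dz": 0,"ax": 0,"ay": 0,"az": 0,"fingers": 0.15},
    {"dx": 0,"dy": 0,"dz": 0,"ax": 0,"ay": 0,"az": 0,"fingers": 0.15},
    {"dx": 0,"dy": 0,"dz": 0,"ax": 0,"ay": 0,"az": 0,"fingers": 0.15},
  ],
)

```text
clock: 3.4
tool_pos: [0.4769, 0.2516, 0.0667]
orientation: [161.4, 89.9, 53.9]
force: [-0.7, 3.9, -1.4]
opening: 0.0288
```

>>> send_rows(
  deltas=[
    {"dx": 0,"dy": -6,"dz": 0,"ax": 0,"ay": 0,"az": 0,"fingers": 0.15},
    {"dx": 0,"dy": -6,"dz": 0,"ax": 0,"ay": 0,"az": 0,"fingers": 0.15},
    {"dx": 0,"dy": -6,"dz": 0,"ax": 0,"ay": 0,"az": 0,"fingers": 0.15},
    {"dx": 0,"dy": -4,"dz": 0,"ax": 0,"ay": 0,"az": 0,"fingers": 0.15},
    {"dx": 0,"dy": 0,"dz": 0,"ax": 0,"ay": 0,"az": 0,"fingers": 0.15},
  ],
)

```text
clock: 4.03
tool_pos: [0.4558, 0.2582, 0.0667]
orientation: [148.0, 89.9, 40.5]
force: [3.9, 3.7, -4.3]
opening: 0.0285
```

Run:
```python
from h import *
p,R,y,o=state();print(p,y,o['force'],o['opening'],o['clock'])
snap('wrist','w4.png')
```

```text
[0.45581188 0.25824031 0.06669975] 342.53694433438295 [ 3.93038676  3.72490871 -4.28726218] 0.028526741409300203 4.025
```

View pics/w4.png

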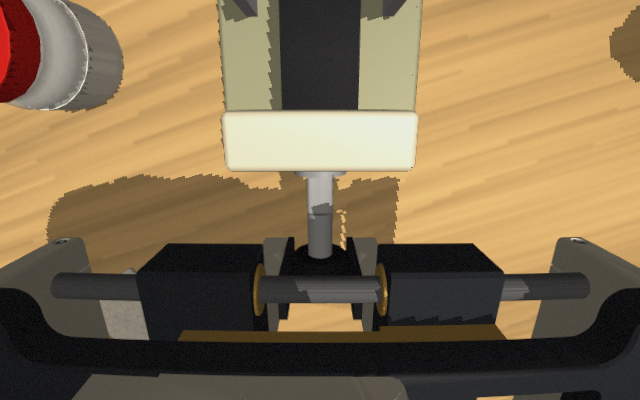

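Wrist view: the bolt no longer shows over the bed. The headstock is centred at u≈320 and the shaft is longer, so the knob is out (TCP moved 22 mm). Next I release it and go over the tray.

Run:
```python
from h import *
plan([.66,-.224,.215],263,11,[.456,.258,.217],342.5)
```

```text
from [0.456 0.258 0.217] 342.5 tilt 0.08 to [0.66, -0.224, 0.215] 263
{'dx': np.float64(0.2), 'dy': np.float64(30.9), 'dz': np.float64(36.2), 'ax': 1.445}
{'dx': np.float64(0.2), 'dy': np.float64(35.2), 'dz': np.float64(32.0), 'ax': 1.445}
{'dx': np.float64(0.2), 'dy': np.float64(38.9), 'dz': np.float64(27.4), 'ax': 1.445}
{'dx': np.float64(0.2), 'dy': np.float64(42.1), 'dz': np.float64(22.2), 'ax': 1.445}
{'dx': np.float64(0.2), 'dy': np.float64(44.5), 'dz': np.float64(16.8), 'ax': 1.445}
{'dx': np.float64(0.2), 'dy': np.float64(46.3), 'dz': np.float64(11.0), 'ax': 1.445}
{'dx': np.float64(0.2), 'dy': np.float64(47.3), 'dz': np.float64(5.1), 'ax': 1.445}
{'dx': np.float64(0.2), 'dy': np.float64(47.6), 'dz': np.float64(-0.9), 'ax': 1.445}
{'dx': np.float64(0.2), 'dy': np.float64(47.1), 'dz': np.float64(-6.8), 'ax': 1.445}
{'dx': np.float64(0.2), 'dy': np.float64(45.9), 'dz': np.float64(-12.7), 'ax': 1.445}
{'dx': np.float64(0.2), 'dy': np.float64(43.9), 'dz': np.float64(-18.4), 'ax': 1.445}
```

>>> send_rows(
  deltas=[
    {"dx": 0,"dy": 0,"dz": 0,"ax": 0,"ay": 0,"az": 0,"fingers": 0.8},
    {"dx": 0,"dy": 0,"dz": 0,"ax": 0,"ay": 0,"az": 0,"fingers": 0.8},
    {"dx": 0,"dy": 0,"dz": 0,"ax": 0,"ay": 0,"az": 0,"fingers": 0.8},
    {"dx": -30,"dy": 0,"dz": 0,"ax": 0,"ay": 0,"az": 0,"fingers": 0.8},
    {"dx": -60,"dy": 0,"dz": 0,"ax": 0,"ay": 0,"az": 0,"fingers": 0.8},
    {"dx": -60,"dy": 0,"dz": 0,"ax": 0,"ay": 0,"az": 0,"fingers": 0.0},
  ],
)

```text
clock: 4.82
tool_pos: [0.4551, 0.2569, 0.2179]
orientation: [-20.6, 89.9, -128.1]
force: [1.8, 1.5, -0.6]
opening: 0.0642
```

>>> send_rows(
  deltas=[
    {"dx": 0,"dy": 31,"dz": 36,"ax": 1.445,"ay": 0,"az": 0,"fingers": 0},
    {"dx": 0,"dy": 35,"dz": 32,"ax": 1.445,"ay": 0,"az": 0,"fingers": 0},
    {"dx": 0,"dy": 39,"dz": 27,"ax": 1.445,"ay": 0,"az": 0,"fingers": 0},
    {"dx": 0,"dy": 42,"dz": 22,"ax": 1.445,"ay": 0,"az": 0,"fingers": 0},
    {"dx": 0,"dy": 45,"dz": 17,"ax": 1.445,"ay": 0,"az": 0,"fingers": 0},
    {"dx": 0,"dy": 46,"dz": 11,"ax": 1.445,"ay": 0,"az": 0,"fingers": 0},
    {"dx": 0,"dy": 47,"dz": 5,"ax": 1.445,"ay": 0,"az": 0,"fingers": 0},
    {"dx": 0,"dy": 48,"dz": -1,"ax": 1.445,"ay": 0,"az": 0,"fingers": 0},
    {"dx": 0,"dy": 47,"dz": -7,"ax": 1.445,"ay": 0,"az": 0,"fingers": 0},
    {"dx": 0,"dy": 46,"dz": -13,"ax": 1.445,"ay": 0,"az": 0,"fingers": 0},
    {"dx": 0,"dy": 44,"dz": -18,"ax": 1.445,"ay": 0,"az": 0,"fingers": 0},
    {"dx": 0,"dy": 0,"dz": 0,"ax": 0,"ay": 0,"az": 0,"fingers": 0},
  ],
)

```text
clock: 6.32
tool_pos: [0.6604, -0.227, 0.215]
orientation: [9.4, 89.9, -177.8]
force: [-0.1, 0.4, -0.5]
opening: 0.0002
```

>>> send_rows(
  deltas=[
    {"dx": 0,"dy": 0,"dz": 0,"ax": 0,"ay": 0,"az": 0,"fingers": 0},
  ],
)

```text
clock: 6.45
tool_pos: [0.66, -0.2241, 0.2159]
orientation: [-6.4, 89.9, 166.6]
force: [0.6, 0.4, 0.8]
opening: 0.0002
```

Run:
```python
from h import *
p,R,y,o=state();print(p,y,o['force'],o['opening'],o['clock'])
snap('wrist','w5.png')
snap('side','s5.png')
```

```text
[ 0.65995091 -0.22412089  0.21589514] 263.01189628770146 [0.6221769  0.36752036 0.83052258] 0.00015122435793713462 6.45
```

View pics/w5.png

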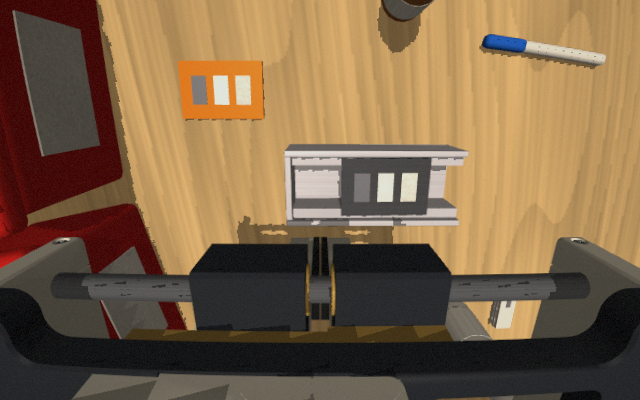

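View pics/s5.png

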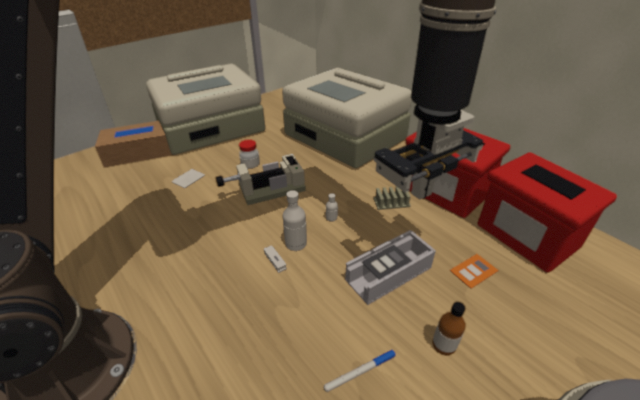

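Run:
```python
from h import *
def crop(fn,x0,y0,w,h,k,out):
    im=cv2.imread('pics/'+fn)[y0:y0+h,x0:x0+w]; im=cv2.resize(im,None,fx=k,fy=k,interpolation=cv2.INTER_CUBIC); cv2.imwrite('pics/'+out,im)
crop('w5.png',275,135,200,110,4,'c9.png')
```

```text
(no output)
```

View pics/c9.png

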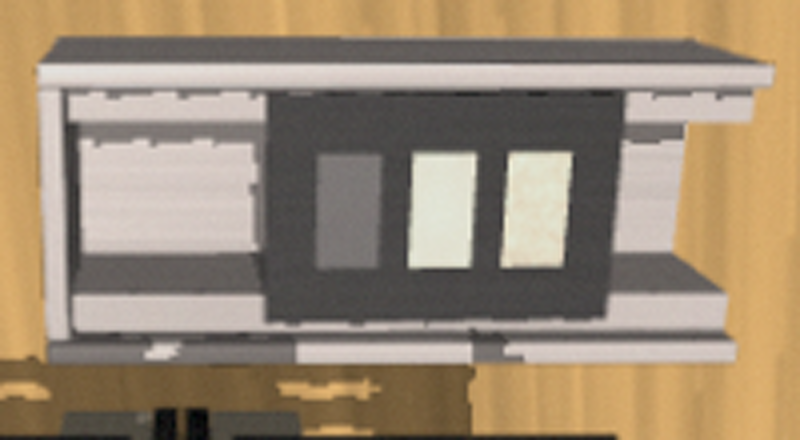

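```bash
cat > t.py <<'E'
from fit import *
W=load('w5.png')
wt=[(W,4,275,135,[((90,-39,55),(38,65)),((-90,-39,55),(775,65)),((90,39,55),(50,362)),((-90,39,55),(735,360))])]
wp=[(W,4,275,135,[((45,-30,48),(265,92)),((-45,-30,48),(627,93)),((45,30,48),(265,322)),((-45,30,48),(607,320))])]
if __name__=='__main__':
  for n,w,e in (('tray',wt,tray),('plate',wp,plate)):
    for o in (w,w+e):
      x,r=fit(o,[.6,-.217,-.12]);print(n,x[:2].round(4),np.degrees(x[2]).round(2),r[:4].round(1).tolist())
E
python3 t.py
```

```text
tray [ 0.6052 -0.2159] -6.92 [[-0.5, -0.6], [0.8, -0.4], [-0.8, 0.9], [0.6, 0.6]]
tray [ 0.6049 -0.2164] -7.07 [[-0.3, -1.4], [1.1, -0.7], [-0.7, 0.2], [0.7, 0.4]]
plate [ 0.594 -0.215] -6.64 [[0.5, 0.4], [0.2, -0.2], [-0.3, 0.0], [-0.4, -0.2]]
plate [ 0.5939 -0.2153] -6.61 [[0.5, 0.1], [0.2, -0.5], [-0.2, -0.2], [-0.3, -0.5]]
```

Run:
```python
from h import *
plan([.6636,-.2234,.088],263,3)
```

```text
from [ 0.6602 -0.2232  0.2166] 263.1 tilt 0.02 to [0.6636, -0.2234, 0.088] 263
{'dx': np.float64(42.9), 'dy': np.float64(-0.1), 'dz': np.float64(-1.1), 'ax': np.float64(0.006)}
{'dx': np.float64(42.9), 'dy': np.float64(-0.1), 'dz': np.float64(-1.1), 'ax': np.float64(0.006)}
{'dx': np.float64(42.9), 'dy': np.float64(-0.1), 'dz': np.float64(-1.1), 'ax': np.float64(0.006)}
```

>>> send_rows(
  deltas=[
    {"dx": 43,"dy": 0,"dz": -1,"ax": 0,"ay": 0,"az": 0,"fingers": 0},
    {"dx": 43,"dy": 0,"dz": -1,"ax": 0,"ay": 0,"az": 0,"fingers": 0},
    {"dx": 42,"dy": 0,"dz": -1,"ax": 0,"ay": 0,"az": 0,"fingers": 0},
    {"dx": 0,"dy": 0,"dz": 0,"ax": 0,"ay": 0,"az": 0,"fingers": 0},
    {"dx": 0,"dy": 0,"dz": 0,"ax": 0,"ay": 0,"az": 0,"fingers": 0},
  ],
)

```text
clock: 7.18
tool_pos: [0.6646, -0.224, 0.0906]
orientation: [164.7, 89.9, -22.2]
force: [0.6, 0.2, 0.6]
opening: 0.0005
```

Run:
```python
from h import *
p,R,y,o=state();print(p,y,o['force'],o['opening'],o['clock'])
snap('wrist','w6.png')
snap('side','s6.png');snap('scene','sc6.png')
def crop(fn,x0,y0,w,h,k,out):
    im=cv2.imread('pics/'+fn)[y0:y0+h,x0:x0+w]; im=cv2.resize(im,None,fx=k,fy=k,interpolation=cv2.INTER_CUBIC); cv2.imwrite('pics/'+out,im)
crop('s6.png',340,180,120,100,6,'c10.png')
crop('sc6.png',200,160,120,120,5,'c11.png')
```

```text
[ 0.66458386 -0.22397253  0.0906049 ] 263.1168012852777 [0.59012633 0.17826937 0.59510182] 0.0004555105591703948 7.175
```

View pics/w6.png

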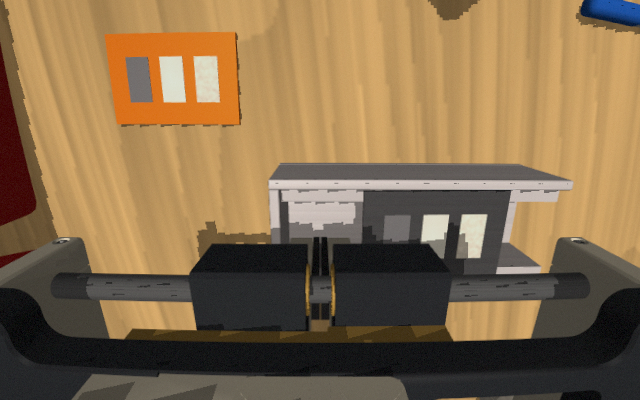

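View pics/c10.png

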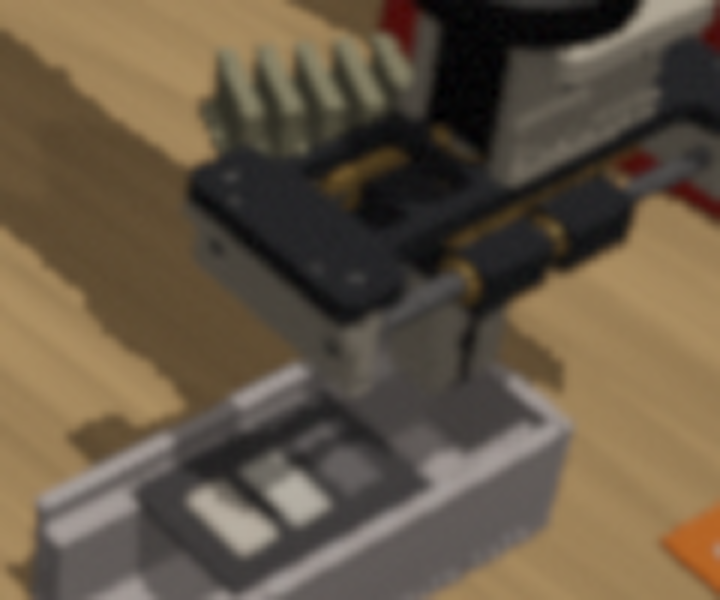

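View pics/c11.png

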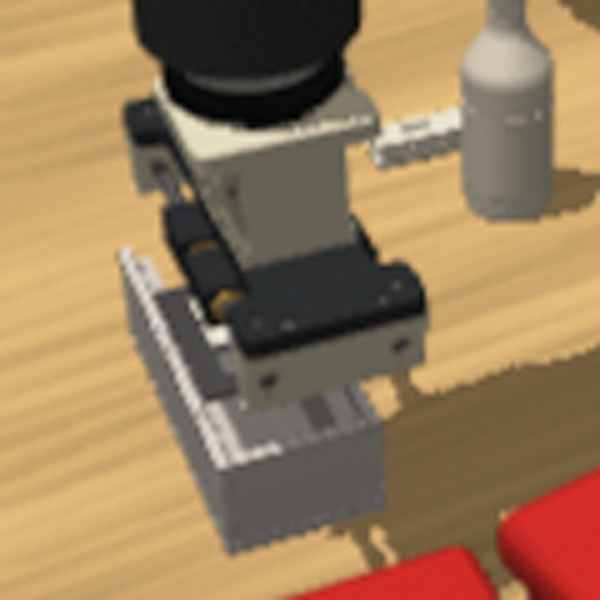

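>>> send_rows(
  deltas=[
    {"dx": 8,"dy": 0,"dz": 1,"ax": 0,"ay": 0,"az": 0,"fingers": 0},
    {"dx": 8,"dy": 0,"dz": 0,"ax": 0,"ay": 0,"az": 0,"fingers": 0},
  ],
)

```text
clock: 7.58
tool_pos: [0.6625, -0.2242, 0.0726]
orientation: [-167.0, 90.0, 6.0]
force: [0.6, 1.0, 0.0]
opening: 0.0007
```

>>> send_rows(
  deltas=[
    {"dx": 7,"dy": 0,"dz": 0,"ax": 0,"ay": 0,"az": 0,"fingers": 0},
    {"dx": 7,"dy": 0,"dz": 0,"ax": 0,"ay": 0,"az": 0,"fingers": 0},
    {"dx": 0,"dy": 0,"dz": 0,"ax": 0,"ay": 0,"az": 0,"fingers": 0},
  ],
)

```text
clock: 7.95
tool_pos: [0.662, -0.2242, 0.0575]
orientation: [1.5, 89.9, 174.5]
force: [-0.5, 0.5, -0.4]
opening: 0.0006
```

>>> send_rows(
  deltas=[
    {"dx": 0,"dy": 0,"dz": 5,"ax": 0,"ay": 0,"az": 0,"fingers": 0},
    {"dx": 0,"dy": 0,"dz": 9,"ax": 0,"ay": 0,"az": 0,"fingers": 0},
    {"dx": 0,"dy": 0,"dz": 9,"ax": 0,"ay": 0,"az": 0,"fingers": 0},
    {"dx": 0,"dy": 0,"dz": 9,"ax": 0,"ay": 0,"az": 0,"fingers": 0},
    {"dx": 0,"dy": 0,"dz": 9,"ax": 0,"ay": 0,"az": 0,"fingers": 0},
    {"dx": 0,"dy": 0,"dz": 9,"ax": 0,"ay": 0,"az": 0,"fingers": 0},
    {"dx": 0,"dy": 0,"dz": 5,"ax": 0,"ay": 0,"az": 0,"fingers": 0},
    {"dx": 0,"dy": 0,"dz": 0,"ax": 0,"ay": 0,"az": 0,"fingers": 0},
  ],
)

```text
clock: 8.95
tool_pos: [0.6076, -0.2175, 0.0586]
orientation: [-6.0, 90.0, 167.0]
force: [-0.2, -0.6, -0.7]
opening: 0.0005
```

```bash
cat > look.py <<'E'
from h import *
import sys
n=sys.argv[1]
p,R,y,o=state();print(p,y,o['force'],o['opening'],o['clock'])
def crop(fn,x0,y0,w,h,k,out):
    im=cv2.imread('pics/'+fn)[y0:y0+h,x0:x0+w]; im=cv2.resize(im,None,fx=k,fy=k,interpolation=cv2.INTER_CUBIC); cv2.imwrite('pics/'+out,im)
snap('wrist','w%s.png'%n);snap('side','s%s.png'%n)
E
python3 look.py 7
python3 - <<'E'
import cv2
im=cv2.imread('pics/s7.png')[215:315,325:445];cv2.imwrite('pics/c12.png',cv2.resize(im,None,fx=6,fy=6,interpolation=cv2.INTER_CUBIC))
E
```

```text
[ 0.60755685 -0.21747451  0.05863941] 263.0261782295443 [-0.19971171 -0.63774967 -0.69495426] 0.000450329594943421 8.95
```

View pics/w7.png

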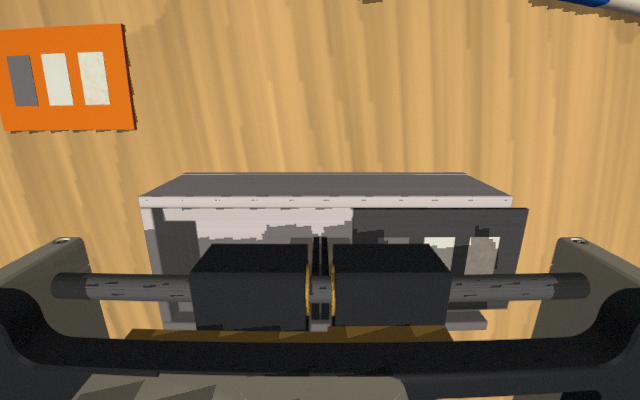

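View pics/c12.png

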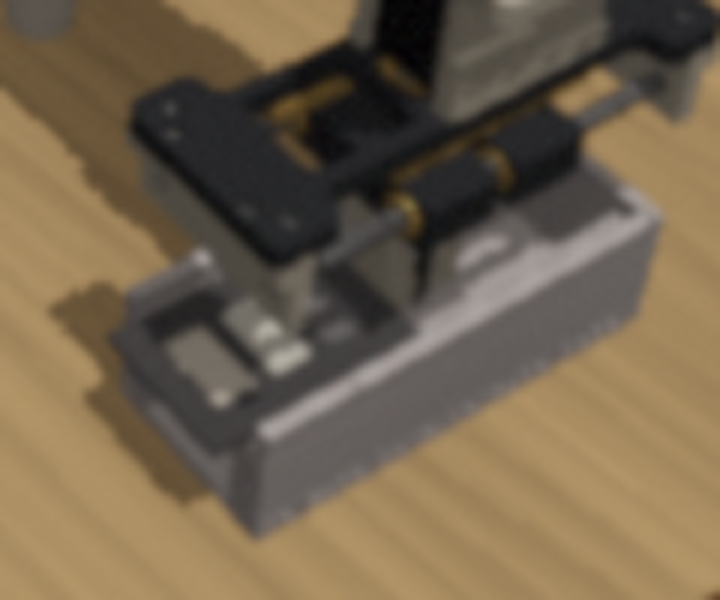

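>>> send_rows(
  deltas=[
    {"dx": 0,"dy": 0,"dz": 6,"ax": 0,"ay": 0,"az": 0,"fingers": 0},
    {"dx": 0,"dy": 0,"dz": 6,"ax": 0,"ay": 0,"az": 0,"fingers": 0},
    {"dx": 0,"dy": 0,"dz": 6,"ax": 0,"ay": 0,"az": 0,"fingers": 0},
    {"dx": 0,"dy": 0,"dz": 4,"ax": 0,"ay": 0,"az": 0,"fingers": 0},
    {"dx": 0,"dy": 0,"dz": 0,"ax": 0,"ay": 0,"az": 0,"fingers": 0},
  ],
)

```text
clock: 9.68
tool_pos: [0.5857, -0.2148, 0.0586]
orientation: [-6.4, 90.0, 166.6]
force: [-0.1, -0.2, -0.7]
opening: 0.0004
```

```bash
python3 look.py 8
python3 - <<'E'
import cv2
im=cv2.imread('pics/s8.png')[215:315,325:445];cv2.imwrite('pics/c13.png',cv2.resize(im,None,fx=6,fy=6,interpolation=cv2.INTER_CUBIC))
E
```

```text
[ 0.58568406 -0.21483698  0.05862362] 263.02107507263486 [-0.13737676 -0.18675553 -0.68264216] 0.0003985616764572305 9.675
```

View pics/w8.png

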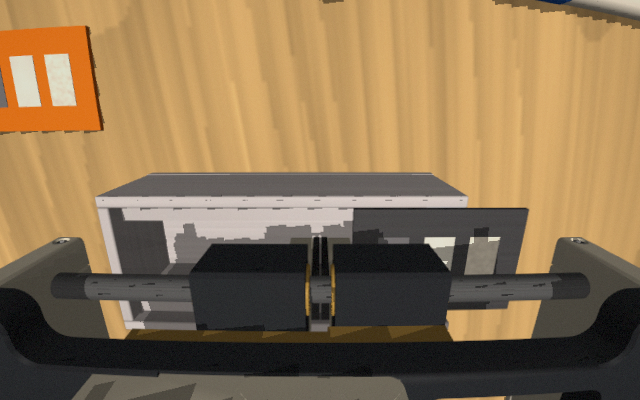

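View pics/c13.png

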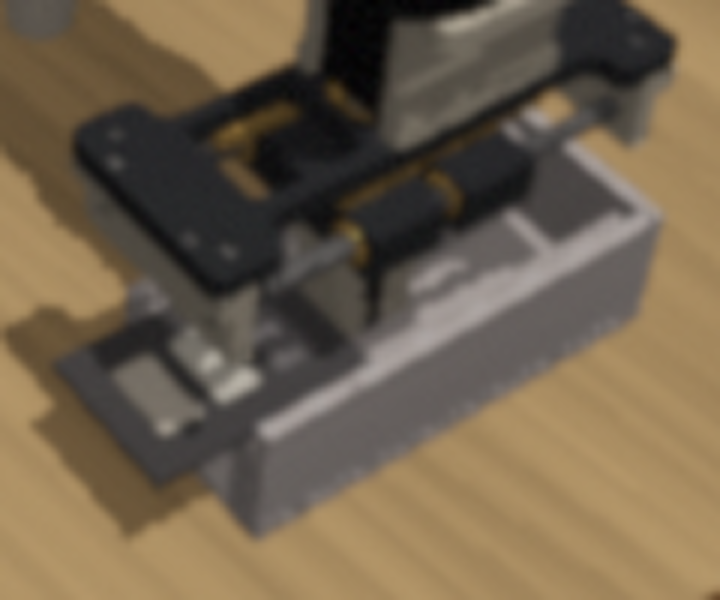

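Run:
```python
from h import *
plan([.4964,-.2029,.20],353,10,[.5897,-.2153,.18],263)
```

```text
from [ 0.5897 -0.2153  0.18  ] 263 tilt 0.0 to [0.4964, -0.2029, 0.2] 353
{'dx': np.float64(-2.0), 'dy': np.float64(-0.1), 'dz': np.float64(9.4), 'ax': -1.8}
{'dx': np.float64(-2.0), 'dy': np.float64(-1.6), 'dz': np.float64(9.3), 'ax': -1.8}
{'dx': np.float64(-2.0), 'dy': np.float64(-3.0), 'dz': np.float64(8.9), 'ax': -1.8}
{'dx': np.float64(-2.0), 'dy': np.float64(-4.4), 'dz': np.float64(8.3), 'ax': -1.8}
{'dx': np.float64(-2.0), 'dy': np.float64(-5.6), 'dz': np.float64(7.6), 'ax': -1.8}
{'dx': np.float64(-2.0), 'dy': np.float64(-6.7), 'dz': np.float64(6.6), 'ax': -1.8}
{'dx': np.float64(-2.0), 'dy': np.float64(-7.7), 'dz': np.float64(5.5), 'ax': -1.8}
{'dx': np.float64(-2.0), 'dy': np.float64(-8.4), 'dz': np.float64(4.2), 'ax': -1.8}
{'dx': np.float64(-2.0), 'dy': np.float64(-9.0), 'dz': np.float64(2.8), 'ax': -1.8}
{'dx': np.float64(-2.0), 'dy': np.float64(-9.3), 'dz': np.float64(1.4), 'ax': -1.8}
```

>>> send_rows(
  deltas=[
    {"dx": 0,"dy": 0,"dz": -4,"ax": 0,"ay": 0,"az": 0,"fingers": 0},
    {"dx": -20,"dy": 0,"dz": 0,"ax": 0,"ay": 0,"az": 0,"fingers": 0},
    {"dx": -50,"dy": 0,"dz": 0,"ax": 0,"ay": 0,"az": 0,"fingers": 0},
    {"dx": -51,"dy": 0,"dz": 0,"ax": 0,"ay": 0,"az": 0,"fingers": 1},
  ],
)

```text
clock: 10.28
tool_pos: [0.5901, -0.2154, 0.1805]
orientation: [10.6, 89.9, -176.4]
force: [2.1, 0.8, 0.0]
opening: 0.0059
```

>>> send_rows(
  deltas=[
    {"dx": -2,"dy": 0,"dz": 9.5,"ax": -1.8,"ay": 0,"az": 0,"fingers": 1},
    {"dx": -2,"dy": -1.5,"dz": 9.5,"ax": -1.8,"ay": 0,"az": 0,"fingers": 1},
    {"dx": -2,"dy": -3,"dz": 9,"ax": -1.8,"ay": 0,"az": 0,"fingers": 1},
    {"dx": -2,"dy": -4.5,"dz": 8.5,"ax": -1.8,"ay": 0,"az": 0,"fingers": 1},
    {"dx": -2,"dy": -5.5,"dz": 7.5,"ax": -1.8,"ay": 0,"az": 0,"fingers": 1},
    {"dx": -2,"dy": -6.5,"dz": 6.5,"ax": -1.8,"ay": 0,"az": 0,"fingers": 1},
    {"dx": -2,"dy": -7.5,"dz": 5.5,"ax": -1.8,"ay": 0,"az": 0,"fingers": 1},
    {"dx": -2,"dy": -8.5,"dz": 4,"ax": -1.8,"ay": 0,"az": 0,"fingers": 1},
    {"dx": -2,"dy": -9,"dz": 3,"ax": -1.8,"ay": 0,"az": 0,"fingers": 1},
    {"dx": -2,"dy": -9.5,"dz": 1.5,"ax": -1.8,"ay": 0,"az": 0,"fingers": 1},
    {"dx": 0,"dy": 0,"dz": 0,"ax": 0,"ay": 0,"az": 0,"fingers": 1},
    {"dx": 0,"dy": 0,"dz": 0,"ax": 0,"ay": 0,"az": 0,"fingers": 1},
  ],
)

```text
clock: 11.78
tool_pos: [0.4968, -0.2035, 0.1996]
orientation: [80.5, 90.0, -16.6]
force: [-0.3, -0.2, -0.3]
opening: 0.0878
```

```bash
python3 look.py 9
```

```text
[ 0.49682854 -0.20348992  0.19964111] 352.8347863963972 [-0.2774119  -0.218343   -0.32906726] 0.08784086534758034 11.775
```

View pics/w9.png

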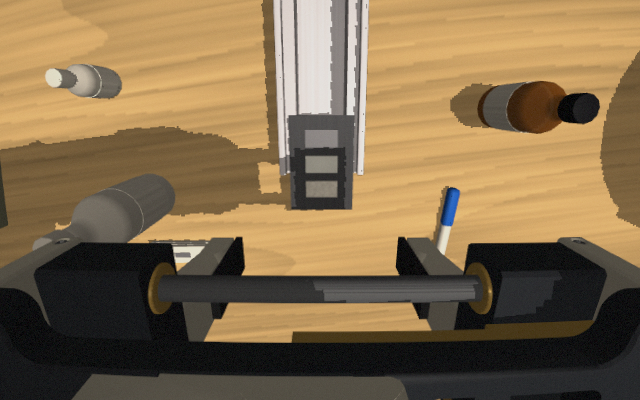

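Run:
```python
import cv2
im=cv2.imread('pics/w9.png')[100:230,260:390];cv2.imwrite('pics/c14.png',cv2.resize(im,None,fx=4.5,fy=4.5,interpolation=cv2.INTER_CUBIC))
```

```text
(no output)
```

View pics/c14.png

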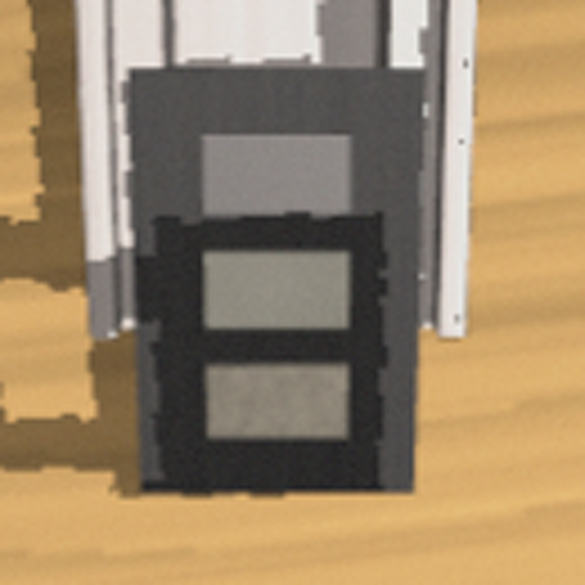

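Run:
```python
from fit import *
W=load('w9.png')
w=[(W,4.5,260,100,[((45,30,48),(130,70)),((45,-30,48),(425,68)),((-45,30,48),(138,492)),((-45,-30,48),(413,490))])]
x,r=fit(w,[.52,-.2,-.12]);print(x[:2].round(4),np.degrees(x[2]).round(2),r.round(1).tolist())
print('grip',dockpt([-28,0,46.5],x))
l=atz(W,np.array([[92,338],[466,337]])/4.5+[260,100],.055);print('lip',l, 'mean',l.mean(0))
print('tray frame', (np.array([[np.cos(-.122),np.sin(-.122)],[-np.sin(-.122),np.cos(-.122)]])@(x[:2]-l.mean(0)[:2])))
```

```text
[ 0.5249 -0.2058] -7.26 [[-0.7, -0.6], [0.4, -0.2], [0.2, 0.3], [0.1, 0.7]]
grip [ 0.49708631 -0.20229158  0.0465    ]
lip [[ 0.52045752 -0.16730039  0.055     ]
 [ 0.51096587 -0.24380896  0.055     ]] mean [ 0.5157117  -0.20555467  0.055     ]
tray frame [0.00911562 0.00084003]
```

>>> send_rows(
  deltas=[
    {"dx": 40,"dy": 0,"dz": 1,"ax": 0,"ay": 0,"az": 0,"fingers": 1},
    {"dx": 40,"dy": 0,"dz": 0,"ax": 0,"ay": 0,"az": 0,"fingers": 1},
    {"dx": 30,"dy": 0,"dz": 0,"ax": 0,"ay": 0,"az": 0,"fingers": 1},
    {"dx": 20,"dy": 0,"dz": 0,"ax": 0,"ay": 0,"az": 0,"fingers": 1},
    {"dx": 17,"dy": 0,"dz": 0,"ax": 0,"ay": 0,"az": 0,"fingers": 1},
    {"dx": 0,"dy": 0,"dz": 0,"ax": 0,"ay": 0,"az": 0,"fingers": 1},
  ],
)

```text
clock: 12.62
tool_pos: [0.4955, -0.2044, 0.0512]
orientation: [-85.6, 89.8, 177.4]
force: [0.4, 0.4, -0.3]
opening: 0.0878
```

```bash
python3 look.py 10;python3 - <<'E'
import cv2
im=cv2.imread('pics/s10.png')[215:315,305:425];cv2.imwrite('pics/c15.png',cv2.resize(im,None,fx=6,fy=6,interpolation=cv2.INTER_CUBIC))
E
```

```text
[ 0.49548793 -0.20440811  0.05118946] 352.9514161253449 [ 0.40840225  0.39060102 -0.25008576] 0.08779438095356525 12.625
```

View pics/w10.png

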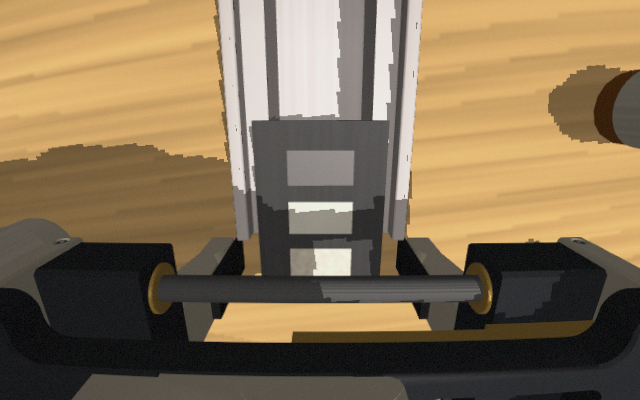

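View pics/c15.png

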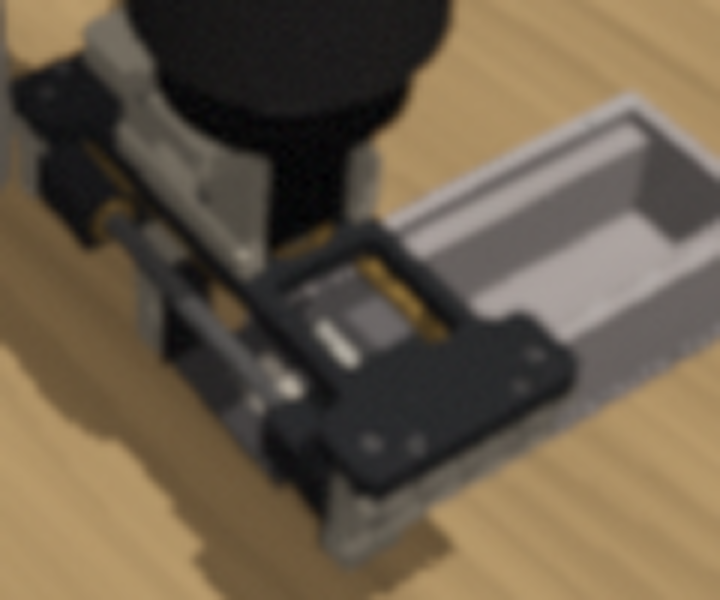

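>>> send_rows(
  deltas=[
    {"dx": -1,"dy": 0,"dz": 0,"ax": 0,"ay": 0,"az": 0,"fingers": 0.5},
    {"dx": 0,"dy": 0,"dz": 0,"ax": 0,"ay": 0,"az": 0,"fingers": 0.5},
    {"dx": 0,"dy": 0,"dz": 0,"ax": 0,"ay": 0,"az": 0,"fingers": 0.5},
    {"dx": 0,"dy": 0,"dz": 0,"ax": 0,"ay": 0,"az": 0,"fingers": 0.5},
    {"dx": 0,"dy": 0,"dz": 0,"ax": 0,"ay": 0,"az": 0,"fingers": 0.5},
    {"dx": 0,"dy": 0,"dz": 0,"ax": 0,"ay": 0,"az": 0,"fingers": 0.5},
  ],
)

```text
clock: 13.48
tool_pos: [0.4963, -0.2045, 0.0537]
orientation: [79.3, 90.0, -17.7]
force: [-0.4, 0.2, 2.6]
opening: 0.0587
```

>>> send_rows(
  deltas=[
    {"dx": -5,"dy": 0,"dz": 0,"ax": 0,"ay": 0,"az": 0,"fingers": 0.5},
    {"dx": -10,"dy": 0,"dz": 0,"ax": 0,"ay": 0,"az": 0,"fingers": 0.5},
    {"dx": -10,"dy": 0,"dz": 0,"ax": 0,"ay": 0,"az": 0,"fingers": 0.5},
    {"dx": 0,"dy": 0,"dz": 0,"ax": 0,"ay": 0,"az": 0,"fingers": 0.5},
  ],
)

```text
clock: 13.98
tool_pos: [0.497, -0.2045, 0.0798]
orientation: [92.7, 89.9, -4.3]
force: [0.2, 0.4, -0.7]
opening: 0.059
```

```bash
python3 look.py 11;python3 - <<'E'
import cv2
im=cv2.imread('pics/s11.png')[195:315,295:425];cv2.imwrite('pics/c16.png',cv2.resize(im,None,fx=5,fy=5,interpolation=cv2.INTER_CUBIC))
E
```

```text
[ 0.49696051 -0.2044899   0.07982251] 353.03126946473435 [ 0.17384567  0.36320928 -0.68020523] 0.05895337990760282 13.975
```

View pics/w11.png

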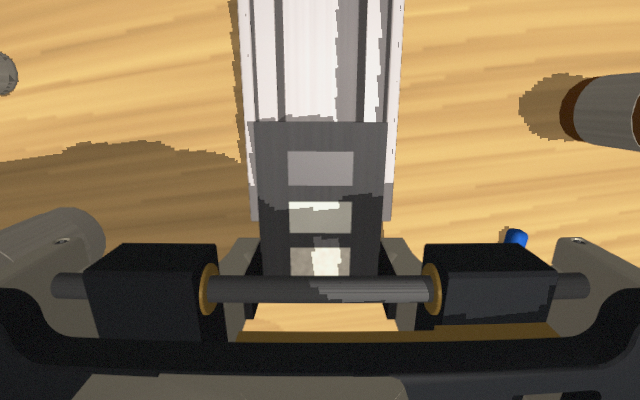

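View pics/c16.png

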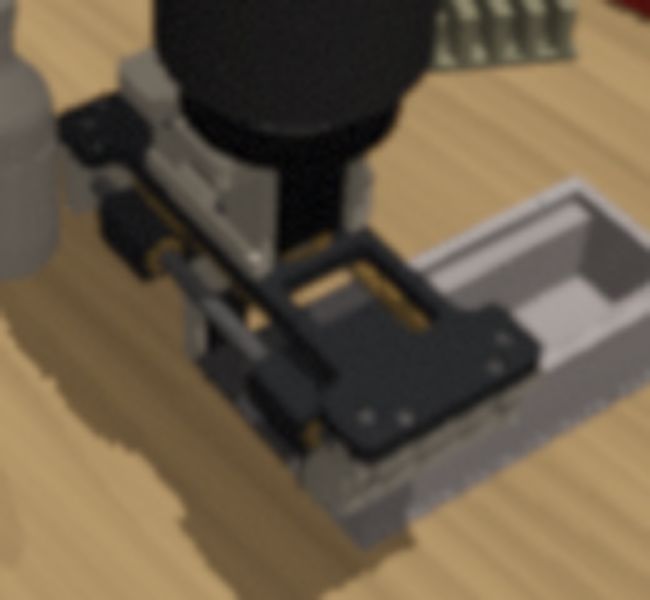

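Run:
```python
from h import *
for f,z,p,v in (('w10.png',.048,[.4955,-.2044],121),('w11.png',.0755,[.497,-.2045],122),('w11.png',.0765,[.497,-.2045],122)):
    W=load(f);q=atz(W,[[320.5,v]],z)[0];a=np.radians(-7)
    d=q[:2]-p; print(q,'along',d@[np.cos(a),np.sin(a)],'lat',d@[-np.sin(a),np.cos(a)])
# dock geometry 
d=[.5888,.2168,np.radians(-17.5)]
for dx in (-39.5,): print('TCP tgt',dockpt([dx,0,56.5],d))
```

```text
[ 0.56901773 -0.21151758  0.048     ] along 0.07383715247786163 lat 0.0018950342805568949
[ 0.57003053 -0.21144232  0.0755    ] along 0.07333222924722195 lat 0.002009609575115549
[ 0.5700751  -0.21144584  0.0765    ] along 0.07337689515860539 lat 0.002011552173224941
TCP tgt [0.55112818 0.22867788 0.0565    ]
```

Run:
```python
from h import *
plan([.551,.2285,.21],342.5,11,[.497,-.2045,.22],353)
```

```text
from [ 0.497  -0.2045  0.22  ] 353 tilt 0.03 to [0.551, 0.2285, 0.21] 342.5
{'dx': np.float64(0.9), 'dy': np.float64(0.1), 'dz': np.float64(-39.7), 'ax': 0.191}
{'dx': np.float64(0.9), 'dy': np.float64(-0.6), 'dz': np.float64(-39.7), 'ax': 0.191}
{'dx': np.float64(0.9), 'dy': np.float64(-1.2), 'dz': np.float64(-39.6), 'ax': 0.191}
{'dx': np.float64(0.9), 'dy': np.float64(-1.9), 'dz': np.float64(-39.6), 'ax': 0.191}
{'dx': np.float64(0.9), 'dy': np.float64(-2.6), 'dz': np.float64(-39.6), 'ax': 0.191}
{'dx': np.float64(0.9), 'dy': np.float64(-3.2), 'dz': np.float64(-39.5), 'ax': 0.191}
{'dx': np.float64(0.9), 'dy': np.float64(-3.9), 'dz': np.float64(-39.5), 'ax': 0.191}
{'dx': np.float64(0.9), 'dy': np.float64(-4.5), 'dz': np.float64(-39.4), 'ax': 0.191}
{'dx': np.float64(0.9), 'dy': np.float64(-5.2), 'dz': np.float64(-39.3), 'ax': 0.191}
{'dx': np.float64(0.9), 'dy': np.float64(-5.9), 'dz': np.float64(-39.2), 'ax': 0.191}
{'dx': np.float64(0.9), 'dy': np.float64(-6.5), 'dz': np.float64(-39.1), 'ax': 0.191}
```

>>> send_rows(
  deltas=[
    {"dx": -20,"dy": 0,"dz": 0,"ax": 0,"ay": 0,"az": 0,"fingers": 0.5},
    {"dx": -35,"dy": 0,"dz": 0,"ax": 0,"ay": 0,"az": 0,"fingers": 0.5},
    {"dx": -35,"dy": 0,"dz": 0,"ax": 0,"ay": 0,"az": 0,"fingers": 0.5},
    {"dx": -30,"dy": 0,"dz": 0,"ax": 0,"ay": 0,"az": 0,"fingers": 0.5},
    {"dx": -20,"dy": 0,"dz": 0,"ax": 0,"ay": 0,"az": 0,"fingers": 0.5},
  ],
)

```text
clock: 14.7
tool_pos: [0.4963, -0.2044, 0.2198]
orientation: [96.4, 89.9, -0.5]
force: [-0.3, -0.2, 0.4]
opening: 0.0593
```

>>> send_rows(
  deltas=[
    {"dx": 1,"dy": 0,"dz": -20,"ax": 0.19,"ay": 0,"az": 0,"fingers": 0.5},
    {"dx": 1,"dy": -0.5,"dz": -40,"ax": 0.19,"ay": 0,"az": 0,"fingers": 0.5},
    {"dx": 1,"dy": -1,"dz": -44,"ax": 0.19,"ay": 0,"az": 0,"fingers": 0.5},
    {"dx": 1,"dy": -2,"dz": -44,"ax": 0.19,"ay": 0,"az": 0,"fingers": 0.5},
    {"dx": 1,"dy": -2.5,"dz": -44,"ax": 0.19,"ay": 0,"az": 0,"fingers": 0.5},
    {"dx": 1,"dy": -3,"dz": -44,"ax": 0.19,"ay": 0,"az": 0,"fingers": 0.5},
    {"dx": 1,"dy": -4,"dz": -44,"ax": 0.19,"ay": 0,"az": 0,"fingers": 0.5},
    {"dx": 1,"dy": -4.5,"dz": -44,"ax": 0.19,"ay": 0,"az": 0,"fingers": 0.5},
    {"dx": 1,"dy": -5,"dz": -44,"ax": 0.19,"ay": 0,"az": 0,"fingers": 0.5},
    {"dx": 1,"dy": -6,"dz": -39,"ax": 0.19,"ay": 0,"az": 0,"fingers": 0.5},
    {"dx": 0,"dy": -5,"dz": -27,"ax": 0.19,"ay": 0,"az": 0,"fingers": 0.5},
    {"dx": 0,"dy": 0,"dz": 0,"ax": 0,"ay": 0,"az": 0,"fingers": 0.5},
  ],
)

```text
clock: 16.2
tool_pos: [0.5521, 0.2294, 0.2076]
orientation: [-39.3, 89.9, -146.7]
force: [0.4, -0.4, -1.0]
opening: 0.059
```

>>> send_rows(
  deltas=[
    {"dx": 0,"dy": 0,"dz": 0,"ax": 0,"ay": 0,"az": 0,"fingers": 0.5},
  ],
)

```text
clock: 16.32
tool_pos: [0.5519, 0.2274, 0.208]
orientation: [-38.0, 89.9, -145.4]
force: [0.1, -0.8, -0.8]
opening: 0.0591
```

```bash
python3 look.py 12;python3 - <<'E'
from h import *
d=[.5888,.2168,np.radians(-17.5)]
plan(dockpt([-39.6,0,100],d).round(4),342.5,3)
E
```

```text
[0.55186751 0.22735265 0.20803114] 342.5913580276553 [ 0.05237133 -0.82795565 -0.79236909] 0.05905167480467177 16.325
from [0.5521 0.2269 0.2085] 342.54 tilt 0.03 to [0.551  0.2287 0.1   ] 342.5
{'dx': np.float64(36.2), 'dy': np.float64(-0.5), 'dz': np.float64(-0.5), 'ax': np.float64(0.003)}
{'dx': np.float64(36.2), 'dy': np.float64(-0.5), 'dz': np.float64(-0.5), 'ax': np.float64(0.003)}
{'dx': np.float64(36.2), 'dy': np.float64(-0.5), 'dz': np.float64(-0.5), 'ax': np.float64(0.003)}
```

View pics/w12.png

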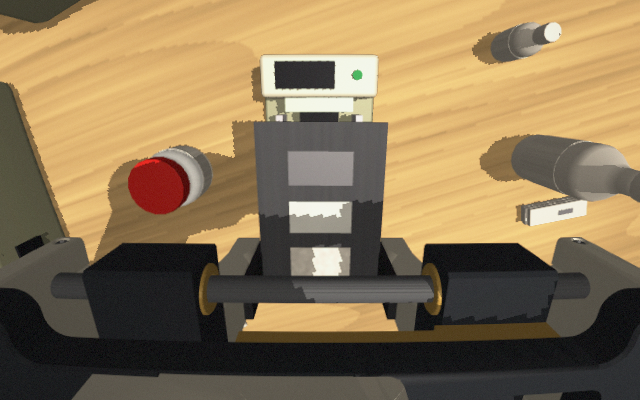

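>>> send_rows(
  deltas=[
    {"dx": 40,"dy": -1,"dz": -0.8,"ax": 0,"ay": 0,"az": 0,"fingers": 0.5},
    {"dx": 40,"dy": -0.5,"dz": 0,"ax": 0,"ay": 0,"az": 0,"fingers": 0.5},
    {"dx": 30,"dy": 0,"dz": 0,"ax": 0,"ay": 0,"az": 0,"fingers": 0.5},
    {"dx": 11,"dy": 0,"dz": 0,"ax": 0,"ay": 0,"az": 0,"fingers": 0.5},
    {"dx": 0,"dy": 0,"dz": 0,"ax": 0,"ay": 0,"az": 0,"fingers": 0.5},
    {"dx": 0,"dy": 0,"dz": 0,"ax": 0,"ay": 0,"az": 0,"fingers": 0.5},
  ],
)

```text
clock: 17.18
tool_pos: [0.5519, 0.2293, 0.089]
orientation: [140.4, 89.9, 33.0]
force: [0.8, 0.7, -0.3]
opening: 0.0586
```

```bash
python3 look.py 13; python3 -c "
from h import *
snap('scene','sc13.png')
im=cv2.imread('pics/w13.png')[40:260,220:420];cv2.imwrite('pics/c17.png',cv2.resize(im,None,fx=2.7,fy=2.7,interpolation=cv2.INTER_CUBIC))
im=cv2.imread('pics/s13.png')[120:220,205:325];cv2.imwrite('pics/c18.png',cv2.resize(im,None,fx=6,fy=6,interpolation=cv2.INTER_CUBIC))
"
```

```text
[0.55188394 0.22933106 0.08901176] 342.5765772246666 [ 0.77253164  0.67292914 -0.27190232] 0.05857610815011346 17.175
```

View pics/c17.png

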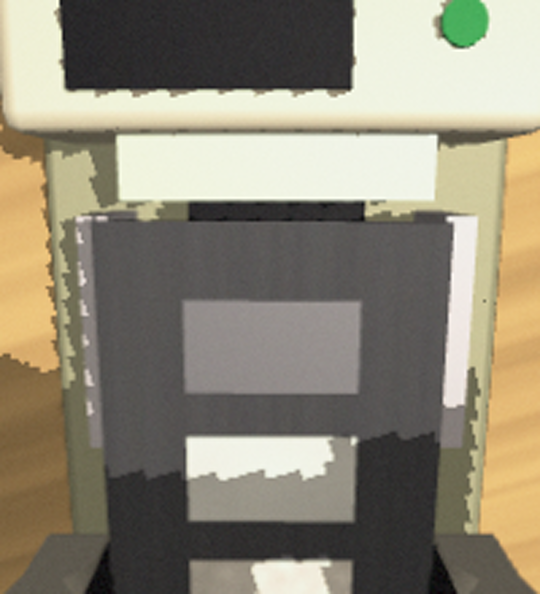

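View pics/c18.png

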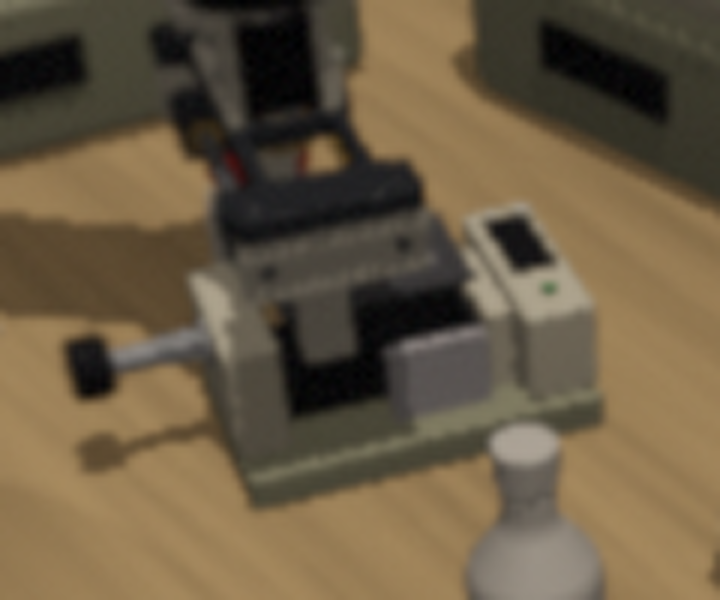

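Run:
```python
from h import *
W=load('w13.png');p=np.array([.55188,.22933]);a=np.radians(-17.45);e=np.array([np.cos(a),np.sin(a)]);n=np.array([-e[1],e[0]])
for nm,uv,z in (('stopfront',[322.4,114.1],.060),('stoprear',[322.4,40+133/2.7],.060),('plate rear',[320.9,120.7],.0833),('head front',[320,40+128/2.7],.068)):
    q=atz(W,[uv],z)[0];print(nm,q,'along',(q[:2]-p)@e,'lat',(q[:2]-p)@n)
```

```text
stopfront [0.62449275 0.2075657  0.06      ] along 0.07579757794291456 lat 0.0010119486326035342
stoprear [0.63606748 0.20394566 0.06      ] along 0.08792517768438501 lat 0.001029458321956389
plate rear [0.6225102  0.20903661 0.0833    ] along 0.07346518011688076 lat 0.0018206527359352423
head front [0.63682045 0.20496275 0.068     ] along 0.0883384933396759 lat 0.002225540599755823
```

>>> send_rows(
  deltas=[
    {"dx": 0,"dy": -1.7,"dz": 0.8,"ax": 0,"ay": 0,"az": 0,"fingers": 0.5},
    {"dx": 8,"dy": 0,"dz": 0,"ax": 0,"ay": 0,"az": 0,"fingers": 0.5},
    {"dx": 8,"dy": 0,"dz": 0,"ax": 0,"ay": 0,"az": 0,"fingers": 0.5},
    {"dx": 6,"dy": 0,"dz": 0,"ax": 0,"ay": 0,"az": 0,"fingers": 0.5},
    {"dx": 4,"dy": 0,"dz": 0,"ax": 0,"ay": 0,"az": 0,"fingers": 0.5},
    {"dx": 0,"dy": 0,"dz": 0,"ax": 0,"ay": 0,"az": 0,"fingers": 0.5},
    {"dx": 0,"dy": 0,"dz": 0,"ax": 0,"ay": 0,"az": 0,"fingers": 0.5},
  ],
)

```text
clock: 18.2
tool_pos: [0.5493, 0.2288, 0.0617]
orientation: [139.0, 90.0, 31.6]
force: [-1.6, -0.1, -0.1]
opening: 0.0592
```

```bash
python3 look.py 14; python3 -c "
from h import *
im=cv2.imread('pics/w14.png')[40:260,220:420];cv2.imwrite('pics/c19.png',cv2.resize(im,None,fx=2.7,fy=2.7,interpolation=cv2.INTER_CUBIC))
im=cv2.imread('pics/s14.png')[120:220,205:325];cv2.imwrite('pics/c20.png',cv2.resize(im,None,fx=6,fy=6,interpolation=cv2.INTER_CUBIC))
"
```

```text
[0.54932452 0.22883991 0.06168422] 342.58001314100795 [-1.64206089 -0.09035058 -0.1273209 ] 0.059175431740905254 18.2
```

View pics/c19.png

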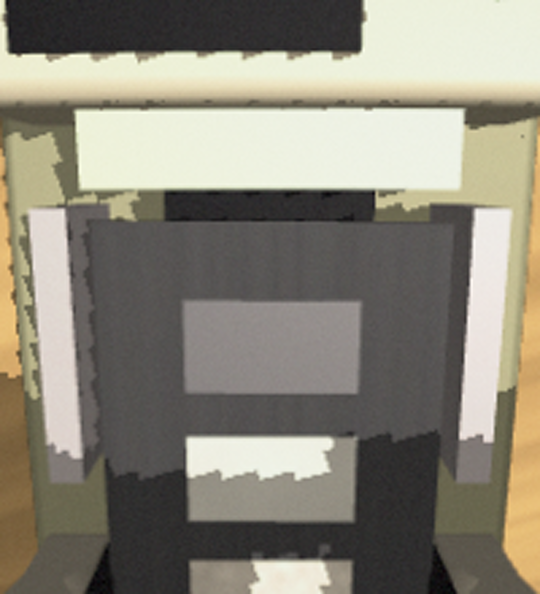

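View pics/c20.png

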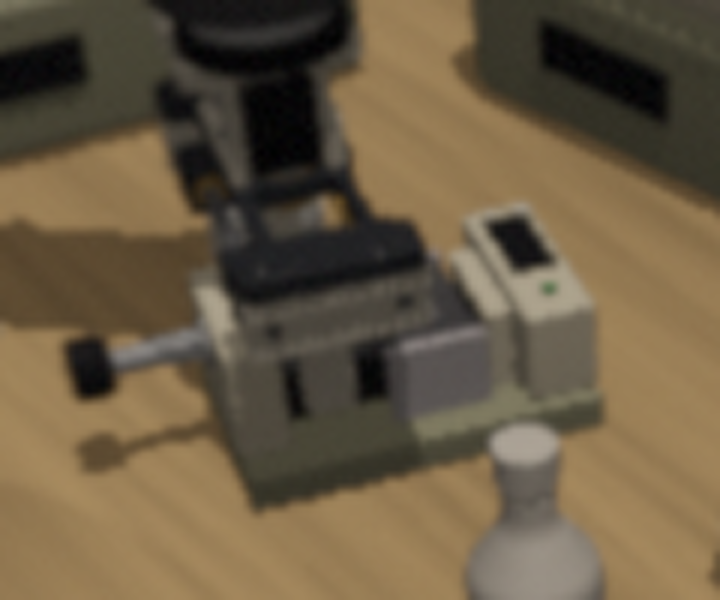

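Run:
```python
from h import *
W=load('w14.png');p,R,y,o=state();print(p,o['force']);p=np.array([.54932,.22884]);a=np.radians(-17.45);e=np.array([np.cos(a),np.sin(a)]);n=np.array([-e[1],e[0]])
for nm,uv,z in (('stopfront',[319.6,40+189.5/2.7],.060),('plate rear',[320.9,40+222/2.7],.056)):
    q=atz(W,[uv],z)[0];print(nm,q,'along',(q[:2]-p)@e,'lat',(q[:2]-p)@n)
```

```text
[0.54935092 0.22886552 0.06181167] [-0.1954839  -0.08032729 -1.09500527]
stopfront [0.62443449 0.20772548 0.06      ] along 0.0779893277449561 lat 0.0023820293962200367
plate rear [0.61932276 0.2087392  0.056     ] along 0.0728088615165595 lat 0.0018162211137966872
```

>>> send_rows(
  deltas=[
    {"dx": 1.5,"dy": 1,"dz": -0.4,"ax": 0,"ay": 0,"az": 0,"fingers": 0.5},
    {"dx": 1,"dy": 0,"dz": 0,"ax": 0,"ay": 0,"az": 0,"fingers": 0.5},
    {"dx": 0,"dy": 0,"dz": 0,"ax": 0,"ay": 0,"az": 0,"fingers": 0.5},
    {"dx": 0,"dy": 0,"dz": 0,"ax": 0,"ay": 0,"az": 0,"fingers": 0.5},
  ],
)

```text
clock: 18.8
tool_pos: [0.5503, 0.2288, 0.059]
orientation: [-16.2, 90.0, -123.6]
force: [0.2, 1.0, -1.0]
opening: 0.0588
```

>>> send_rows(
  deltas=[
    {"dx": 0.7,"dy": 0,"dz": 0,"ax": 0,"ay": 0,"az": 0,"fingers": 0.5},
    {"dx": 0,"dy": 0,"dz": 0,"ax": 0,"ay": 0,"az": 0,"fingers": 0.5},
  ],
)

```text
clock: 19.05
tool_pos: [0.5503, 0.2288, 0.0589]
orientation: [110.1, 90.0, 2.7]
force: [-1.9, -0.2, 5.0]
opening: 0.0592
```

>>> send_rows(
  deltas=[
    {"dx": 0,"dy": 0,"dz": 0,"ax": 0,"ay": 0,"az": 0,"fingers": 0.9},
    {"dx": 0,"dy": 0,"dz": 0,"ax": 0,"ay": 0,"az": 0,"fingers": 0.9},
    {"dx": 0,"dy": 0,"dz": 0,"ax": 0,"ay": 0,"az": 0,"fingers": 0.9},
    {"dx": -15,"dy": 0,"dz": 0,"ax": 0,"ay": 0,"az": 0,"fingers": 0.9},
    {"dx": -50,"dy": 0,"dz": 0,"ax": 0,"ay": 0,"az": 0,"fingers": 0.9},
    {"dx": -50,"dy": 0,"dz": 0,"ax": 0,"ay": 0,"az": 0,"fingers": 0.9},
    {"dx": 0,"dy": 0,"dz": 0,"ax": 0,"ay": 0,"az": 0,"fingers": 0.9},
  ],
)

```text
clock: 19.92
tool_pos: [0.5526, 0.2303, 0.1792]
orientation: [141.3, 89.5, 33.9]
force: [-0.5, 0.0, -0.9]
opening: 0.0789
```

```bash
python3 look.py 15; python3 -c "
from h import *
im=cv2.imread('pics/s15.png')[120:220,205:325];cv2.imwrite('pics/c21.png',cv2.resize(im,None,fx=6,fy=6,interpolation=cv2.INTER_CUBIC))
"
```

```text
[0.55260595 0.23030855 0.17924605] 342.61921965884216 [-0.49383113  0.04986233 -0.91944957] 0.07888690746995468 19.925
```

View pics/w15.png

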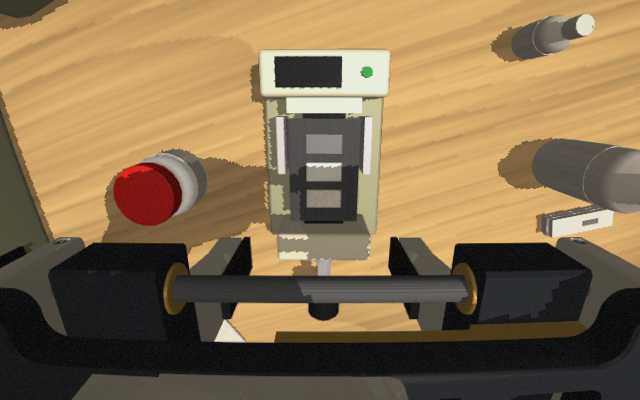

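View pics/c21.png

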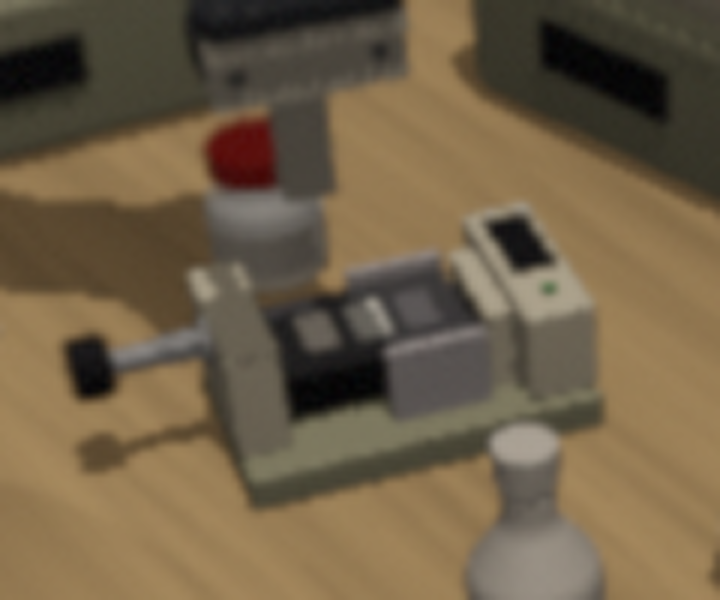

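```bash
python3 -c "
from h import *
im=cv2.imread('pics/w15.png')[85:270,255:390];cv2.imwrite('pics/c22.png',cv2.resize(im,None,fx=3.2,fy=3.2,interpolation=cv2.INTER_CUBIC))
"
```

```text
(no output)
```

View pics/c22.png

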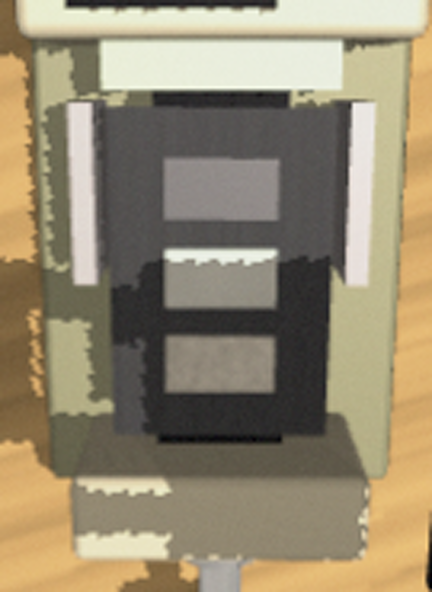

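Run:
```python
from h import *
plan([.4558,.2582,.18],342.5,3)
```

```text
from [0.5504 0.229  0.1748] 342.57 tilt 0.14 to [0.4558, 0.2582, 0.18] 342.5
{'dx': np.float64(-1.7), 'dy': np.float64(-33.0), 'dz': np.float64(0.2), 'ax': np.float64(0.004)}
{'dx': np.float64(-1.7), 'dy': np.float64(-33.0), 'dz': np.float64(0.2), 'ax': np.float64(0.004)}
{'dx': np.float64(-1.7), 'dy': np.float64(-33.0), 'dz': np.float64(0.2), 'ax': np.float64(0.004)}
```

>>> send_rows(
  deltas=[
    {"dx": -2,"dy": -33,"dz": 0,"ax": 0,"ay": 0,"az": 0,"fingers": 0.8},
    {"dx": 0,"dy": -33,"dz": 0,"ax": 0,"ay": 0,"az": 0,"fingers": 0.8},
    {"dx": 0,"dy": -33,"dz": 0.5,"ax": 0,"ay": 0,"az": 0,"fingers": 0.8},
    {"dx": 0,"dy": 0,"dz": 0,"ax": 0,"ay": 0,"az": 0,"fingers": 0.8},
    {"dx": 0,"dy": 0,"dz": 0,"ax": 0,"ay": 0,"az": 0,"fingers": 0.8},
  ],
)

```text
clock: 20.65
tool_pos: [0.4556, 0.258, 0.175]
orientation: [-16.2, 90.0, -123.6]
force: [-0.9, -0.6, -0.6]
opening: 0.07
```

```bash
python3 look.py 16
```

```text
[0.45561949 0.25795979 0.1750081 ] 342.6120463670322 [-0.94576934 -0.59889923 -0.60031491] 0.06998993832771647 20.65
```

View pics/w16.png

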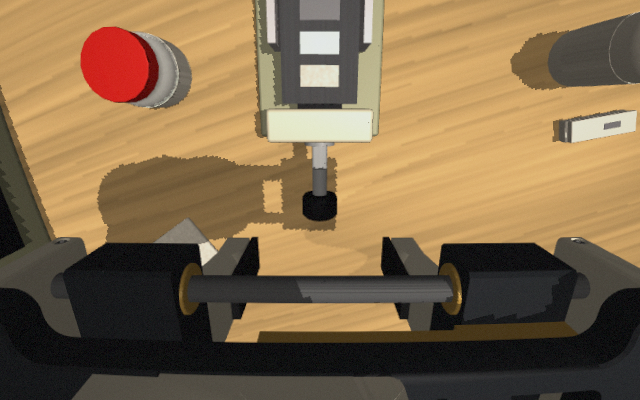

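Centred on the knob (u≈320). I'll lower, grip and push it in.

>>> send_rows(
  deltas=[
    {"dx": 34,"dy": 0,"dz": 0,"ax": 0,"ay": 0,"az": 0,"fingers": 0.8},
    {"dx": 34,"dy": 0,"dz": 0,"ax": 0,"ay": 0,"az": 0,"fingers": 0.8},
    {"dx": 30,"dy": 0,"dz": 0,"ax": 0,"ay": 0,"az": 0,"fingers": 0.8},
    {"dx": 10,"dy": 0,"dz": 0,"ax": 0,"ay": 0,"az": 0,"fingers": 0.15},
    {"dx": 0,"dy": 0,"dz": 0,"ax": 0,"ay": 0,"az": 0,"fingers": 0.15},
    {"dx": 0,"dy": 0,"dz": 0,"ax": 0,"ay": 0,"az": 0,"fingers": 0.15},
    {"dx": 0,"dy": 0,"dz": 0,"ax": 0,"ay": 0,"az": 0,"fingers": 0.15},
    {"dx": 0,"dy": 0,"dz": 0,"ax": 0,"ay": 0,"az": 0,"fingers": 0.15},
    {"dx": 0,"dy": 0,"dz": 0,"ax": 0,"ay": 0,"az": 0,"fingers": 0.15},
    {"dx": 0,"dy": 0,"dz": 0,"ax": 0,"ay": 0,"az": 0,"fingers": 0.15},
  ],
)

```text
clock: 22.0
tool_pos: [0.456, 0.2583, 0.0681]
orientation: [145.7, 89.9, 38.3]
force: [-2.0, -0.1, 6.3]
opening: 0.0286
```

>>> send_rows(
  deltas=[
    {"dx": 0,"dy": 6,"dz": 0,"ax": 0,"ay": 0,"az": 0,"fingers": 0.15},
    {"dx": 0,"dy": 6,"dz": 0,"ax": 0,"ay": 0,"az": 0,"fingers": 0.15},
    {"dx": 0,"dy": 6,"dz": 0,"ax": 0,"ay": 0,"az": 0,"fingers": 0.15},
    {"dx": 0,"dy": 4.5,"dz": 0,"ax": 0,"ay": 0,"az": 0,"fingers": 0.15},
    {"dx": 0,"dy": 0,"dz": 0,"ax": 0,"ay": 0,"az": 0,"fingers": 0.15},
    {"dx": 0,"dy": 0,"dz": 0,"ax": 0,"ay": 0,"az": 0,"fingers": 0.15},
  ],
)

```text
clock: 22.75
tool_pos: [0.4771, 0.2517, 0.0681]
orientation: [169.3, 90.0, 61.9]
force: [-4.2, 1.1, 7.9]
opening: 0.0289
```

```bash
python3 look.py 17
```

```text
[0.47709936 0.2516809  0.0681138 ] 342.5919118865425 [-4.19280283  1.12905181  7.89745257] 0.02885407446771448 22.75
```

View pics/w17.png

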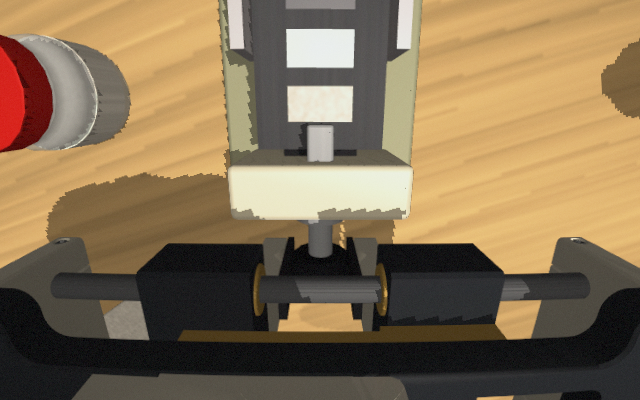

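>>> send_rows(
  deltas=[
    {"dx": 0,"dy": 0,"dz": 0,"ax": 0,"ay": 0,"az": 0,"fingers": 0.8},
    {"dx": 0,"dy": 0,"dz": 0,"ax": 0,"ay": 0,"az": 0,"fingers": 0.8},
    {"dx": 0,"dy": 0,"dz": 0,"ax": 0,"ay": 0,"az": 0,"fingers": 0.8},
    {"dx": 0,"dy": 0,"dz": 0,"ax": 0,"ay": 0,"az": 0,"fingers": 0.8},
    {"dx": -20,"dy": 0,"dz": 0,"ax": 0,"ay": 0,"az": 0,"fingers": 0.8},
    {"dx": -50,"dy": 0,"dz": 0,"ax": 0,"ay": 0,"az": 0,"fingers": 0.8},
    {"dx": -50,"dy": 0,"dz": 0,"ax": 0,"ay": 0,"az": 0,"fingers": 0.8},
    {"dx": -20,"dy": 0,"dz": 0,"ax": 0,"ay": 0,"az": 0,"fingers": 0.8},
    {"dx": 0,"dy": 0,"dz": 0,"ax": 0,"ay": 0,"az": 0,"fingers": 0.8},
  ],
)

```text
clock: 23.98
tool_pos: [0.4778, 0.2518, 0.2092]
orientation: [153.0, 89.8, 45.6]
force: [0.3, 0.7, -1.1]
opening: 0.0701
```

```bash
python3 look.py 18; python3 -c "
from h import *
a=cv2.imread('pics/w18.png')[0:220,240:400];b=cv2.imread('pics/w2.png')[0:220,240:400]
cv2.imwrite('pics/c23.png',cv2.resize(np.hstack([a,b]),None,fx=2.4,fy=2.4,interpolation=cv2.INTER_CUBIC))
im=cv2.imread('pics/s18.png')[120:220,205:325];cv2.imwrite('pics/c24.png',cv2.resize(im,None,fx=6,fy=6,interpolation=cv2.INTER_CUBIC))
"
```

```text
[0.47777813 0.2518113  0.20915933] 342.5775527883022 [ 0.27232601  0.74431333 -1.10706732] 0.0700647314360702 23.975
```

View pics/c23.png

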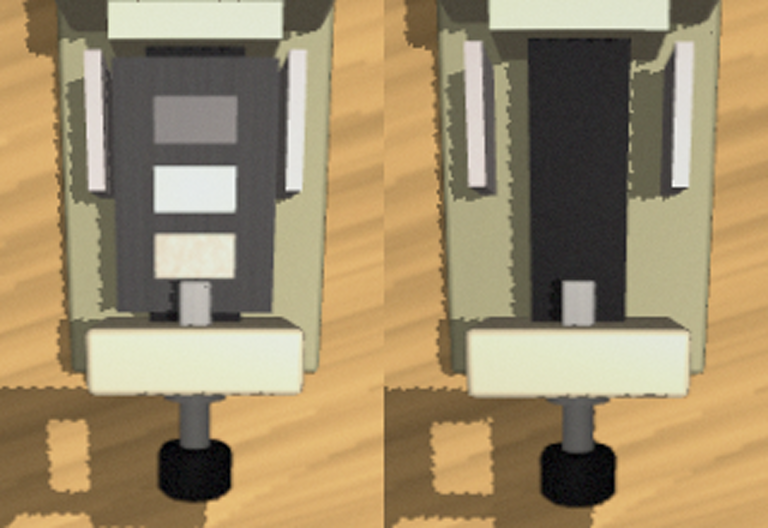

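View pics/c24.png

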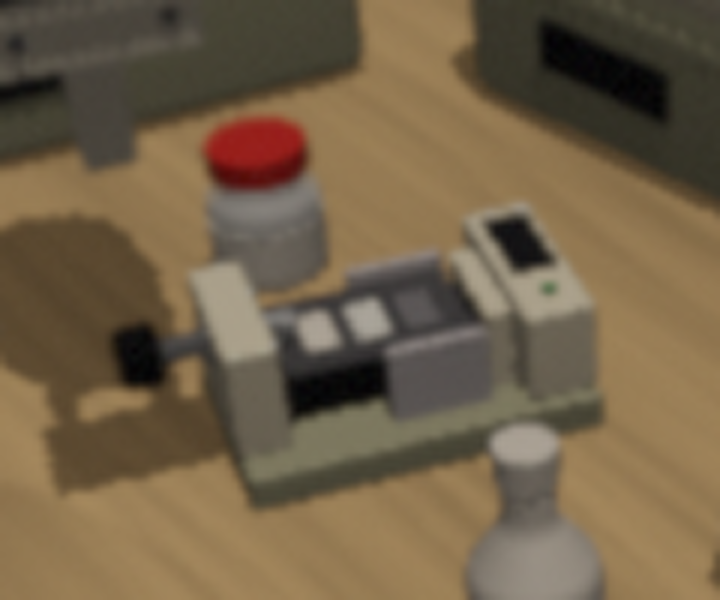

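The bolt sticks out exactly as far as it did at the start (c23, left against right). The plate lies flat and square under it, and the gripper is clear. I'm handing in.

```bash
python3 -c "
from h import *
print(ctrl.close_job())"
```

```text
the job is handed in; nothing more can be done
None
```

The reference plate is in the reader's bed with the knob pushed home over it, and I handed the job in at about 24 s of the 61 s limit. The hand-in gave no verdict.

**What I did:** I pulled the knob out 22 mm and pushed the grey plate about 36 mm over the tray's lip with the closed gripper. I gripped it by its long edges, laid it in the bed (5 N of contact at set-down) and let go. Then I gripped the knob, pushed it in and raised the arm clear.

**Last checks:**
- **Knob:** the wrist picture shows the bolt reaching over the plate as far as it reached over the bed at the start. The gripper ended the push within 1 mm of where it first gripped the knob.
- **Plate:** it looks flat and square in the wrist and side pictures, with about 3 mm or more free to the rear stop and within about 1 mm of centre sideways.
- **Robot:** the gripper was open and clear of everything when I handed in.
- **Other things on the table:** the arm never came near them and those in the later pictures look untouched, but I did not measure their positions again at the end.

**What failed or disagreed:**
- My first move call was refused for incomplete rows. Nothing moved.
- Positions from the wrist camera were about 2 mm off sideways compared with the fingers. I centred on the fingers in the picture instead.

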